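# Chase the thread of a stand foot with a crank tap

## Task

Swing the red clamp lever fully shut so that the foot block is held, then wind the tap down by its blue crank knob, clockwise seen from above, until its brass collar sits on the boss. Work it as one does a tap: about half a turn forward until you feel it bind, a quarter turn back to free it, forward again, and so on, never forcing the crank when the tap binds. Leave the lever shut and the other things on the desk where they are.

Things in the scene. Friction and masses are not known exactly. Their poses are not given: they have to be found in the camera images.
- tap_axis (a point): centre of the top face of the aluminium boss, 56 mm above the desk, on the vertical tap axis; part of the grey tapping stand, fixed to the desk (base plate 200 x 150 x 14 mm). Its axes are the stand's: z up; the clamp lever is on the stand's -y side. Nothing on the stand but the knob rises over 90 mm
- knob_grip (a point): centre of the blue upright crank knob: a cylinder 22 mm across, 40 mm tall, centre 113 mm above the desk at first, lower end 7 mm above the 11 mm wide crank arm. It runs on a circle of 50 mm radius about the tap axis, sinks 6 mm a full turn and spins freely on its pin, so a gripper can hold it and carry it round without turning
- tap (a joint): turn of the tap in rad, 0 at the start, growing clockwise from above (forward); 5.5 at full depth, a firm stop; cannot go below 0. At 0 the crank arm points along the stand's +y. Turning freely takes 0.12 N m (2.5 N at the knob). It binds solid at a reading somewhere in 2.3 to 2.9, and again in 3.7 to 4.3, different each time; bound, the reading stands still
- crank (a joint): spring twist of the crank relative to the tap in rad, positive when the crank is pushed forward: 4 N m per rad, that is 1.6 N at the knob per mm of knob travel. It reads 0 unloaded and about 0.03 in free forward turning. Beyond 0.2 either way (0.8 N m, 16 N at the knob) the tap would break
- clamp_grip (a point): centre of the upright red peg at the free end of the clamp lever, where to grip or push it: 14 mm across; the bare part reaches from 37 to 75 mm above the desk, this point is 54 mm above the desk. Below it runs the lever's 10 mm wide steel arm
- clamp_pivot (a point): a point on the vertical pivot of the clamp lever, 36 mm above the desk; the red peg runs on a circle of 85 mm radius about it
- clamp (a joint): turn of the clamp lever in rad, growing clockwise from above: 0 fully open, 1.25 fully shut against a firm stop; starts at 0 to 0.35. At 0 the arm points 80 degrees clockwise of the stand's +x axis. It is stiff (0.2 N m, about 2.5 N at the peg) and stays where it is left
- stamp_mid (a point): centre of a loose wooden rubber stamp, 29 x 55 x 73 mm, a bystander
- tape_mid (a point): centre of a loose roll of brown tape, 94 mm across, 48 mm high, a bystander
- vial_mid (a point): centre of a loose white vial with a red cap, 24 mm across, 56 mm tall, a bystander
- usb_mid (a point): centre of a loose white USB adapter, 86 x 22 x 15 mm, a bystander
- collar (a point): centre of the underside of the brass depth collar (24 mm across, 6 mm thick) on the tap: 5.25 mm above the boss at the start, on the boss at full depth. Once bound, the tap goes no further forward until it has been backed off at least 65 degrees from where it bound; a quarter turn is ample

How it is judged:
By the outcome, as a careful person would: the job done as asked, in the order asked, and still so for the second after the job is handed in, with the robot touching nothing.
It also fails if it takes over 72 s, if anything falls off the work surface, if the arm or the gripper's body presses on something with over 40 N, if the wrist force passes 120 N, or if a joint passes its speed limit or range.

## Robot

A 7-joint arm with a two-finger parallel gripper is mounted at the origin on a cart in front of the work surface, level with it; the furniture and walls round the work are solid. World frame = base frame: x ahead of the robot, y to its left, z up, the work surface at z = 0. Lengths are in m, angles in rad, forces in N, time in s.
With the tool pointing down it reaches from about 0.4 to 0.85 m from the base axis. Payload 10.4 kg.
Tool frame: the origin (TCP) lies at the very end of the fingers, on their centre line; the grasp point (between the pads) lies 19 mm behind it (arm.tcp_to_grasp is the distance from the TCP to the grasp point, in m); z points along the fingers, y is the direction in which the jaws open and shut (so a half turn about z gives the same grasp; the last joint's range is limited). The gripper opens to 85 mm and grips with 20 to 120 N. Pads are 22 mm wide; open, the fingers measure 114 mm over their backs; the gripper's body (76 mm by 85 mm) begins 54 mm behind the grasp point. The pads swing forward as they close: fully open they stand 13 mm farther back than shut.
Start: joints at [-1.369, 0.332, -0.065, 1.46, 0.022, 1.35, -0.088], TCP at [0.139, 0.609, 0.231] pointing down, gripper open.
Joint ranges: [-2.6, 2.6], [-0.5, 2.12], [-1.47, 1.34], [0.16, 2.42], [-1.27, 4.41], [0.06, 2.06], [-2.6, 2.6]. Speed limits (rad/s): [2.22, 2.22, 2.79, 2.79, 3.14, 3.14, 3.14].

## Interface

Orientations are given as a rotation vector (axis times angle).
In Python, from rig import arm gives the robot as it stands.
- The arm moves only by the tool step_arm, never from a script. Its argument "moves" is a list of rows, each a list of 4 numbers: the shift along the tool's x, y, z in cm, then the turn about the tool's z in degrees. A call has 1 to 12 rows; each row shifts and turns the commanded pose from where the row before left it, along the tool's axes as they then stand; what a row does not reach is not made up. A row lasts 1/12 s, in which the tool goes at most 41.7 mm and 7.16 degrees, less where a joint would pass 70% of its speed; a pose out of reach is approached as far as the arm can. A call with a gripper value outside its range is refused whole. "claw" is the gripper's target within -1 to 1 (shut at 1, half-way at 0, fully open at -1), set as the call begins (left out, the last holds). The fingers move at their own pace and stop on an object; "newtons" is the grip in N (left out, the last holds). Time passes only in rows, so rows that do not move let the fingers close. It gives the time, the measured TCP pose, the force and the opening at its end, in the units of the state.
- arm.get_obs(): the state, without advancing time (a new reading comes with each control period).
- arm.camera(name): name is "scene" or "side" or "wrist"; returns the picture (480x640x3 uint8, blue, green, red); there is no depth.
- arm.get_calibration(name): a dict with "fx", "fy", "cx", "cy" (pixels), "dist_coeffs" ([k1, k2, p1, p2, k3] as OpenCV has them; the pictures are not rectified), "eye" and "orientation" of the camera in the world; the wrist camera has in their place "mount" (4x4, takes a point from camera to tool coordinates, whose origin is the TCP and whose axes are the flange's). Camera axes: x right, y down, z forward; pixel columns grow to the right and rows downward; lengths in m; the calibration is good to about 2 mm. A picture is of the moment at which its call begins: read the wrist's pose just before it. get_calibration takes no time and is no camera call.
- arm.job_done(): hands the job in, once; it reports no verdict.
Trained networks look in the newest picture that a camera, given by its name, has taken for a name from the list of things; names that differ only in an ending like _2 or _b are one class to them, and where a whole thing is asked for, a point or a joint stands for the part that bears it (a point fixed in the world has none). Each returns a list of dicts, best first, with "conf" (0 to 1); they miss things now and then, are a little off and sometimes report something else, mostly with a low value. They report only what shows in the picture. A call takes as long as a camera call.
- arm.find_in(camera, name): "xyz" ([x, y, z] in m, in world coordinates, good to about 4 mm: the middle of the surface that is visible of it).
- arm.outline_of(camera, name): "pixels" (480x640 bool, what is visible of it).
The state is a dict: "t": time; "qpos": joint angles; "dq": joint speeds; "joint_efforts": joint torques, N m; "eef_pos": TCP position; "orientation": TCP orientation; "force": force on the tool from outside, world axes, zero at the start; "ft_torque": the same for the moment, N m; "finger_gap": opening from 0.0 (shut) to 1.0 (fully open).
Only numpy, scipy, OpenCV 4.12 (cv2) and the standard library are available. Lean on these libraries where they do the work, as an engineer would, in place of code of your own. Each camera call takes 0.05 s, during which the arm holds its last target.

## Working session

There is one attempt and no reset: what is moved stays moved. The work goes in short steps, Python scripts to look and compute and a tool call to move; the robot and the scene stay as the last step left them, time stands still between calls to the robot, and variables do not carry over. Pictures are saved under pics/ and viewed, and the job is handed in when it is done.

Besides the shell and the picture viewer there is one more tool, called after "Emit:" in YAML: its name, and indented under it one key for each argument. step_arm: Moves the arm, as the interface text tells. Its arguments: {"type":"object","properties":{"moves":{"type":"array"},"claw":{"type":"number"},"newtons":{"type":"number"}},"required":["moves"]}

```bash
ls; mkdir -p pics
python3 - <<'E'
from rig import arm
import cv2
o=arm.get_obs();print({k:(v if not hasattr(v,'round') else v) for k,v in o.items()})
for c in ["scene","side","wrist"]:
    im=arm.camera(c);cv2.imwrite(f"pics/{c}0.png",im)
    print(c,arm.get_calibration(c))
    if c!="wrist":
        for n in ["tap_axis","knob_grip","clamp_grip","clamp_pivot","collar","stamp_mid","tape_mid","vial_mid","usb_mid"]:
            try: print(c,n,[(x["conf"],x["xyz"]) for x in arm.find_in(c,n)][:2])
            except Exception as e: print(n,e)
E
```

```text
pics
{'t': 0.0, 'qpos': array([-1.36860524,  0.33288965, -0.06467517,  1.46092295,  0.02160762,
        1.34988267, -0.08848486]), 'dq': array([-9.09383676e-05, -1.02724903e-03,  1.96212262e-03,  9.25475772e-04,
       -1.02763225e-04, -1.07745261e-03, -1.21122250e-03]), 'joint_efforts': array([ 2.80133299e-04, -6.25454378e+01,  4.92044259e-02, -3.91588140e+01,
        1.61361817e-02,  1.02210831e-02, -3.92847960e-05]), 'eef_pos': array([0.13925494, 0.60891811, 0.23051353]), 'orientation': array([-3.52327348e-01, -3.12169328e+00,  2.20671611e-03]), 'force': array([-0.1327698 , -0.54355641, -0.25919363]), 'ft_torque': array([ 0.01169102, -0.00300994,  0.05184015]), 'finger_gap': 0.9982116385388169}
scene {'fx': 438.3438831489391, 'fy': 438.3438831489391, 'cx': 319.36436375418316, 'cy': 246.184711848412, 'dist_coeffs': array([0.03790064, 0.        , 0.        , 0.        , 0.        ]), 'eye': array([-0.13293087, -0.80807656,  0.56168793]), 'orientation': array([-1.93196699,  0.62308215, -0.42905155])}
scene tap_axis [(0.79, [0.5197, 0.002, 0.0089])]
scene knob_grip [(0.55, [0.5549, 0.
[... 1177 characters left out ...]
 [(0.45, [0.3938, -0.3435, 0.033]), (0.4, [0.5765, 0.3928, 0.0294])]
side usb_mid [(0.42, [0.4177, 0.3556, 0.0116]), (0.17, [0.3946, -0.3423, 0.0315])]
wrist {'fx': 341.6590406401978, 'fy': 341.6590406401978, 'cx': 322.77156615978305, 'cy': 242.29878973869447, 'dist_coeffs': array([-0.02058806,  0.        ,  0.        ,  0.        ,  0.        ]), 'mount': array([[ 1.18863804e-04, -9.51313043e-01, -3.08226346e-01,
         7.92357823e-02],
       [ 9.99999738e-01,  3.33363623e-04, -6.43259062e-04,
        -5.00295523e-04],
       [ 7.14692187e-04, -3.08226189e-01,  9.51312833e-01,
        -1.42043776e-01],
       [ 0.00000000e+00,  0.00000000e+00,  0.00000000e+00,
         1.00000000e+00]])}
```

View pics/scene0.png

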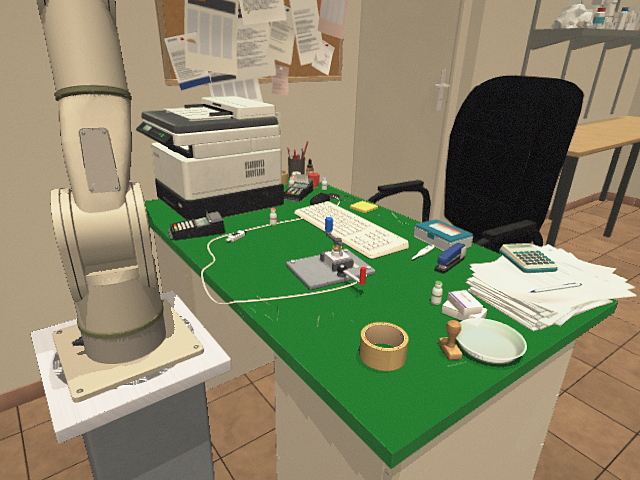

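View pics/side0.png

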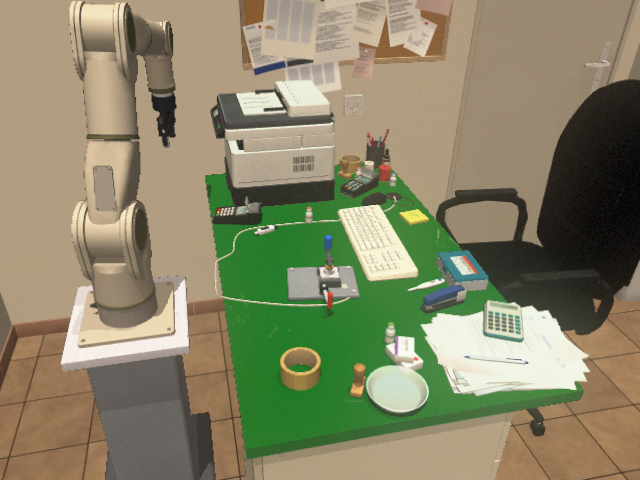

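Run:
```python
import cv2
for c,(x,y,w,h) in {"scene":(400,170,170,150),"side":(370,200,160,130)}.items():
    im=cv2.imread(f"pics/{c}0.png")[y:y+h,x:x+w]
    cv2.imwrite(f"pics/{c}0z.png",cv2.resize(im,None,fx=4,fy=4,interpolation=cv2.INTER_CUBIC))
```

```text
(no output)
```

The stand shows in the scene view at about (330,265), with the blue knob at (328,225) and the red peg at (363,276). In the side view they are at about (328,242) and (330,301). I'll segment the coloured parts and triangulate them.

```bash
cat > h.py <<'E'
import numpy as np, cv2
from rig import arm
from scipy.spatial.transform import Rotation as R
def ray(c,px):
    k=arm.get_calibration(c); K=np.array([[k['fx'],0,k['cx']],[0,k['fy'],k['cy']],[0,0,1]])
    u=cv2.undistortPoints(np.array([[px]],float),K,k['dist_coeffs'])[0,0]
    if c=='wrist':
        o=arm.get_obs(); T=np.eye(4);T[:3,:3]=R.from_rotvec(o['orientation']).as_matrix();T[:3,3]=o['eef_pos']
        M=T@k['mount']; return M[:3,3],M[:3,:3]@np.r_[u,1]
    return np.array(k['eye']),R.from_rotvec(k['orientation']).as_matrix()@np.r_[u,1]
def atz(c,px,z):
    e,d=ray(c,px); return e+d*(z-e[2])/d[2]
def blob(im,col,box=None):
    hsv=cv2.cvtColor(im,cv2.COLOR_BGR2HSV)
    m=cv2.inRange(hsv,(105,140,60),(130,255,255)) if col=='blue' else cv2.inRange(hsv,(0,170,90),(6,255,255))|cv2.inRange(hsv,(174,170,90),(180,255,255))
    if box:
        b=np.zeros_like(m);x0,y0,x1,y1=box;b[y0:y1,x0:x1]=m[y0:y1,x0:x1];m=b
    n,l,s,ce=cv2.connectedComponentsWithStats(m)
    return sorted([(int(s[i][4]),s[i][:4].tolist(),ce[i].round(1).tolist()) for i in range(1,n)],reverse=True)[:3]
def two(pa,pb,a='scene',b='side'):
    e1,d1=ray(a,pa);e2,d2=ray(b,pb)
    s=np.linalg.lstsq(np.c_[d1,-d2],e2-e1,rcond=None)[0]
    p,q=e1+s[0]*d1,e2+s[1]*d2; return (p+q)/2,np.linalg.norm(p-q)
E
python3 - <<'E'
from h import *
B={"scene":(270,205,400,305),"side":(280,225,370,325)}
P={}
for c,b in B.items():
    im=cv2.imread(f"pics/{c}0.png")
    x0,y0,x1,y1=b
    cv2.imwrite(f"pics/{c}0z.png",cv2.resize(im[y0:y1,x0:x1],None,fx=6,fy=6,interpolation=cv2.INTER_CUBIC))
    for col in ['blue','red']:
        P[c,col]=blob(im,col,b);print(c,col,P[c,col])
for col,z in [('blue',.113),('red',.056)]:
    print(col,two(P['scene',col][0][2],P['side',col][0][2]),atz('scene',P['scene',col][0][2],z),atz('side',P['side',col][0][2],z))
E
```

```text
scene blue [(89, [325, 217, 8, 15], [328.5, 223.9])]
scene red [(87, [360, 267, 6, 18], [362.3, 275.4])]
side blue [(79, [325, 235, 7, 14], [327.6, 241.5])]
side red [(60, [328, 292, 4, 16], [329.5, 299.8])]
blue (array([0.56656909, 0.07544269, 0.11004433]), np.float64(0.001032359491115389)) [0.5614343  0.06856088 0.113     ] [0.56537566 0.07165811 0.113     ]
red (array([ 0.52451865, -0.11785677,  0.04846728]), np.float64(0.0010808687939231996)) [ 0.51436251 -0.12887752  0.056     ] [ 0.52195193 -0.12658182  0.056     ]
```

View pics/scene0z.png

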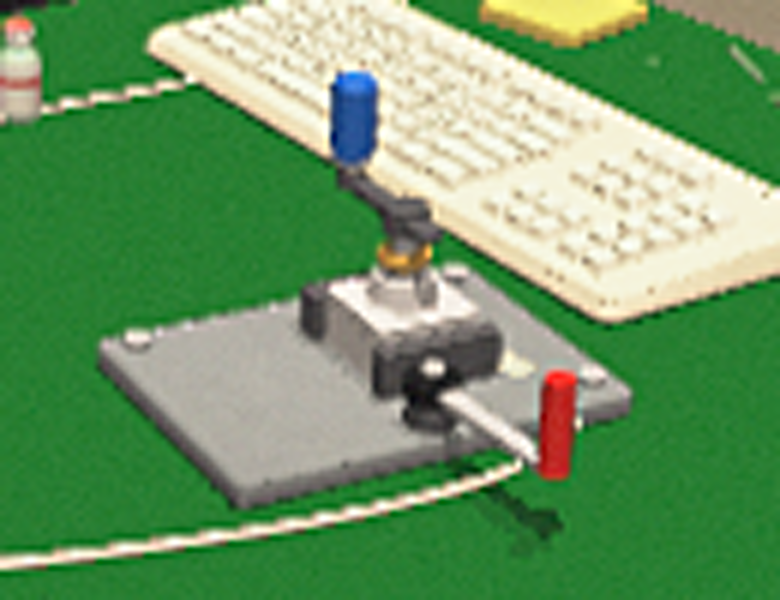

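View pics/side0z.png

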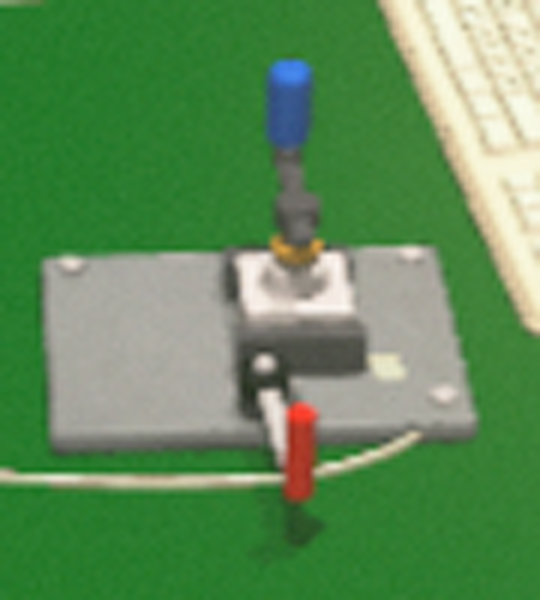

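```bash
cat >> h.py <<'E'
def togo(target,yaw=None):
    """shift in tool axes (cm) to world target"""
    o=arm.get_obs();M=R.from_rotvec(o['orientation']).as_matrix()
    return (M.T@(np.array(target)-o['eef_pos'])*100).round(2)
def st():
    o=arm.get_obs();M=R.from_rotvec(o['orientation']).as_matrix()
    print('t',round(o['t'],2),'tcp',o['eef_pos'].round(4),'F',o['force'].round(1),'gap',round(o['finger_gap'],3),'tool x',M[:,0].round(3),'y',M[:,1].round(3),'z',M[:,2].round(3),'q',o['qpos'].round(2))
E
python3 -c "
from h import *
st();print(togo([.50,-.03,.26]))"
```

```text
t 1.05 tcp [0.1393 0.6093 0.2313] F [ 0.3 -0.5 -0.9] gap 0.999 tool x [-0.975  0.223  0.   ] y [0.223 0.975 0.   ] z [-0.  0. -1.] q [-1.37  0.33 -0.06  1.46  0.02  1.35 -0.09]
[-49.41 -54.28  -2.87]
```

Emit:
step_arm:
  moves:
    - [-1.5,-1.7,-0.15,0]
    - [-2.2,-2.4,-0.15,0]
    - [-2.2,-2.4,-0.15,0]
    - [-2.2,-2.4,-0.15,0]
    - [-2.2,-2.4,-0.15,0]
    - [-2.2,-2.4,-0.15,0]
    - [-2.2,-2.4,-0.15,0]
    - [-2.2,-2.4,-0.15,0]
    - [-2.2,-2.4,-0.15,0]
    - [-2.2,-2.4,-0.15,0]
    - [-2.2,-2.4,-0.15,0]
    - [-2.2,-2.4,-0.15,0]

```text
t: 2.05
eef_pos: [0.3277, 0.2766, 0.2496]
orientation: [0.352, 3.122, 0.001]
force: [1.1, 1.8, 0.6]
finger_gap: 0.999
```

Emit:
step_arm:
  moves:
    - [-2.2,-2.4,-0.15,0]
    - [-2.2,-2.4,-0.15,0]
    - [-2.2,-2.4,-0.15,0]
    - [-2.2,-2.4,-0.15,0]
    - [-2.2,-2.4,-0.15,0]
    - [-2.2,-2.4,-0.15,0]
    - [-2.2,-2.4,-0.15,0]
    - [-2.2,-2.4,-0.15,0]
    - [-2.2,-2.4,-0.15,0]
    - [-2.2,-2.4,-0.15,0]
    - [-1.5,-1.8,-0.15,0]
    - [0,0,0,0]

```text
t: 3.05
eef_pos: [0.5001, -0.0308, 0.2664]
orientation: [0.362, 3.119, -0.002]
force: [-0.5, -0.5, -0.2]
finger_gap: 0.998
```

```bash
python3 -c "
from h import *
st();im=arm.camera('wrist');cv2.imwrite('pics/w1.png',im)
for c in ['blue','red']: print(blob(im,c))
"
```

```text
t 3.05 tcp [ 0.5001 -0.0308  0.2664] F [-0.5 -0.5 -0.2] gap 0.998 tool x [-0.973  0.229 -0.002] y [ 0.229  0.973 -0.001] z [ 0.002 -0.002 -1.   ] q [-0.69  0.01  0.68  1.76 -0.01  1.37  1.33]
[(739, [428, 248, 34, 34], [444.7, 264.6]), (2, [287, 412, 2, 1], [287.5, 412.0]), (2, [287, 410, 2, 1], [287.5, 410.0])]
[(262, [236, 236, 19, 23], [245.6, 247.2])]
```

View pics/w1.png

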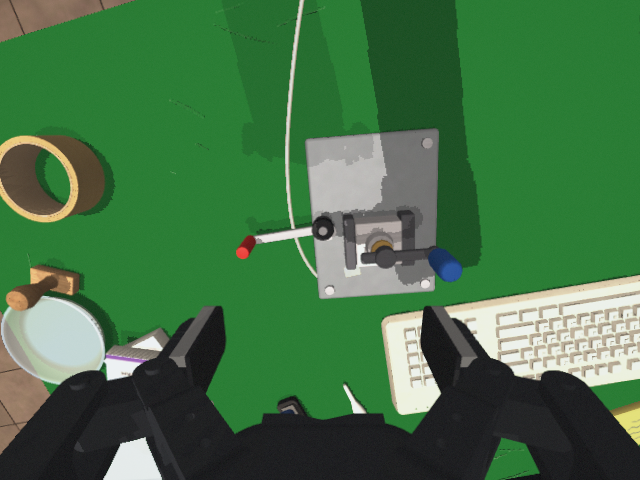

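```bash
python3 -c "
from h import *
im=cv2.imread('pics/w1.png')
z=cv2.resize(im[115:310,225:475],None,fx=3.2,fy=3.0,interpolation=cv2.INTER_CUBIC);cv2.imwrite('pics/w1z.png',z)
for n,p in dict(a=(307,140),b=(438,129),c=(435,290),d=(320,297)).items(): print(n,atz('wrist',p,.014))
print('knob c',atz('wrist',(444.7,264.6),.113));print('peg',atz('wrist',(245.6,247.2),.056))
print('pivot',atz('wrist',(322,229),.045)); print('hub',atz('wrist',(386,257),.088))
"
```

```text
a [ 0.42653218 -0.030202    0.014     ]
b [0.44768463 0.11278779 0.014     ]
c [0.64099186 0.08438823 0.014     ]
d [ 0.61730407 -0.06041294  0.014     ]
knob c [0.5620825  0.07262328 0.113     ]
peg [ 0.51957364 -0.12027077  0.056     ]
pivot [ 0.52143171 -0.03523963  0.045     ]
hub [0.55242301 0.02333478 0.088     ]
```

View pics/w1z.png

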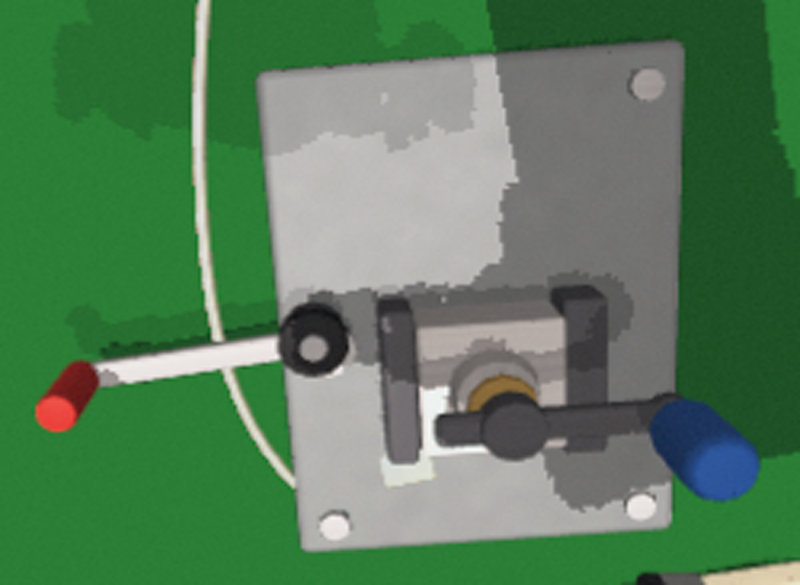

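```bash
python3 -c "
from h import *
print(togo([.5195,-.120,.16]))"
```

```text
[-4.04 -8.47 10.61]
```

Emit:
step_arm:
  moves:
    - [-1,-2.1,2.6,0]
    - [-1,-2.1,2.7,0]
    - [-1,-2.1,2.7,0]
    - [-1,-2.2,2.6,0]
    - [0,0,0,7]
    - [0,0,0,7]
    - [0,0,0,7]
    - [0,0,0,7]
    - [0,0,0,7]
    - [0,0,0,7]
    - [0,0,0,7]
    - [0,0,0,7]

```text
t: 4.1
eef_pos: [0.5188, -0.1161, 0.1596]
orientation: [-1.782, -2.586, -0.001]
force: [-0.7, 0.1, 0.2]
finger_gap: 1.003
```

Emit:
step_arm:
  moves:
    - [0,0,0,7]
    - [0,0,0,7]
    - [0,0,0,7]
    - [0,0,0,7]
    - [0,0,0,7]
    - [0,0,0,7]
    - [0,0,0,7]
    - [0,0,0,7]
    - [0,0,0,0]

```text
t: 4.85
eef_pos: [0.5188, -0.1161, 0.1595]
orientation: [-2.787, -1.447, 0.0]
force: [-0.3, 0.7, 0.0]
finger_gap: 1.0
```

```bash
python3 -c "
from h import *
st();im=arm.camera('wrist');cv2.imwrite('pics/w2.png',im)
for c in ['blue','red']: print(blob(im,c))
"
```

```text
t 4.85 tcp [ 0.5188 -0.1161  0.1595] F [-0.3  0.7  0. ] gap 1.0 tool x [0.575 0.818 0.   ] y [ 0.818 -0.575 -0.001] z [-0.001  0.001 -1.   ] q [-0.8   0.3   1.1   1.84 -0.29  1.17 -0.22]
[(15, [635, 70, 5, 9], [637.4, 74.7]), (10, [637, 63, 3, 6], [638.4, 66.2]), (8, [635, 80, 5, 3], [637.0, 81.4])]
[(424, [322, 231, 18, 33], [330.1, 246.5])]
```

View pics/w2.png

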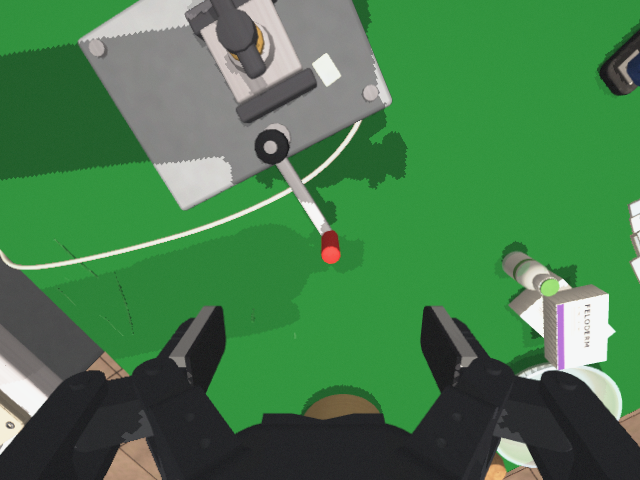

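The peg shows with its top at (331,254) and its base at (329,233). The pivot is at about (270,148).

```bash
python3 -c "
from h import *
print('pegtop',atz('wrist',(331,255),.075),'mid',atz('wrist',(330.1,246.5),.056),'bot',atz('wrist',(328.5,235),.037))
p=atz('wrist',(330.1,246.5),.056)
for z in (.036,.045,.055): print('piv',z,atz('wrist',(270.5,147.5),z), np.linalg.norm(p[:2]-atz('wrist',(270.5,147.5),z)[:2]))
print(togo([p[0],p[1],.042]))"
```

```text
pegtop [ 0.521      -0.12331535  0.075     ] mid [ 0.52072977 -0.12324772  0.056     ] bot [ 0.52188091 -0.11992816  0.037     ]
piv 0.036 [ 0.52466308 -0.03875198  0.036     ] 0.0845872326489005
piv 0.045 [ 0.52598255 -0.03919508  0.045     ] 0.08421660952899855
piv 0.055 [ 0.52744863 -0.03968741  0.055     ] 0.0838299929064514
[-0.46  0.56 11.75]
```

Emit:
step_arm:
  moves:
    - [-0.4,0.5,1.5,0]
    - [0,0,2,0]
    - [0,0,2,0]
    - [0,0,2,0]
    - [0,0,2,0]
    - [0,0,1.5,0]
    - [0,0,0.7,0]
    - [0,0,0,0]

```text
t: 5.57
eef_pos: [0.5198, -0.1231, 0.0415]
orientation: [-2.781, -1.458, 0.003]
force: [0.8, 0.6, -0.5]
finger_gap: 0.999
```

Emit:
step_arm:
  moves:
    - [0,0,0,0]
    - [0,0,0,0]
    - [0,0,0,0]
    - [0,0,0,0]
    - [0,0,0,0]
    - [0,0,0,0]
  claw: 0.5
  newtons: 25

```text
t: 6.07
eef_pos: [0.5208, -0.1236, 0.0431]
orientation: [2.785, 1.454, 0.001]
force: [-0.3, -0.3, -0.1]
finger_gap: 0.25
```

```bash
python3 -c "
from h import *
st();im=arm.camera('wrist');cv2.imwrite('pics/w3.png',im)
for c in ['red']: print(blob(im,c))
import numpy as np
c=np.array([.5235,-.037]); o=arm.get_obs();M=R.from_rotvec(o['orientation']).as_matrix()
p=o['eef_pos']
prev=p[:2]
for a in np.linspace(-91.5,-161,13)[1:]:
    q=c+.085*np.array([np.cos(np.radians(a)),np.sin(np.radians(a))]); d=np.r_[q-prev,0]; print(round(a,1),q.round(4),(M.T@d*100).round(2)); prev=q
"
```

```text
t 6.07 tcp [ 0.5208 -0.1236  0.0431] F [-0.3 -0.3 -0.1] gap 0.25 tool x [0.572 0.821 0.   ] y [ 0.821 -0.572  0.   ] z [ 0.001  0.    -1.   ] q [-0.64  0.48  0.95  1.93 -0.48  0.97 -0.06]
[(2122, [304, 286, 35, 75], [321.1, 324.7])]
-97.3 [ 0.5127 -0.1213] [-0.27 -0.8  -0.  ]
-103.1 [ 0.5043 -0.1198] [-0.36 -0.78 -0.  ]
-108.9 [ 0.496  -0.1174] [-0.28 -0.81 -0.  ]
-114.7 [ 0.488  -0.1142] [-0.19 -0.84 -0.  ]
-120.5 [ 0.4804 -0.1103] [-0.11 -0.85 -0.  ]
-126.2 [ 0.4732 -0.1055] [-0.02 -0.86 -0.  ]
-132.0 [ 0.4666 -0.1001] [ 0.06 -0.86 -0.  ]
-137.8 [ 0.4605 -0.0941] [ 0.15 -0.85 -0.  ]
-143.6 [ 0.4551 -0.0874] [ 0.23 -0.83 -0.  ]
-149.4 [ 0.4503 -0.0802] [ 0.32 -0.8  -0.  ]
-155.2 [ 0.4463 -0.0726] [ 0.4  -0.76 -0.  ]
-161.0 [ 0.4431 -0.0647] [ 0.47 -0.72  0.  ]
```

View pics/w3.png

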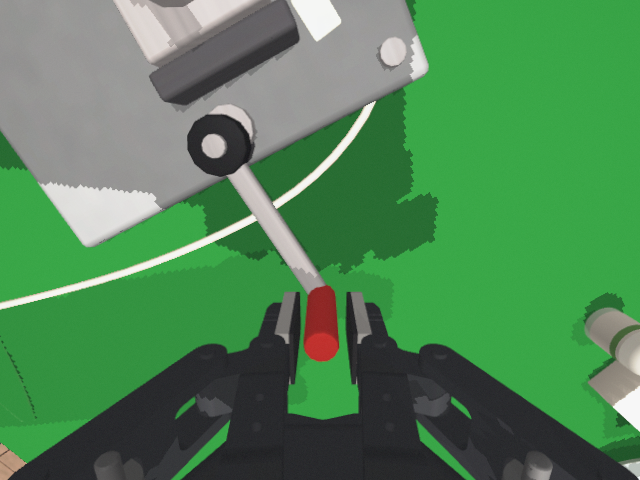

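The peg, with its top at (321,345), sits between the pads. I'll sweep the lever along its arc.

Emit:
step_arm:
  moves:
    - [-0.14,-0.4,0,0]
    - [-0.14,-0.4,0,0]
    - [-0.18,-0.39,0,0]
    - [-0.18,-0.39,0,0]
    - [-0.14,-0.4,0,0]
    - [-0.14,-0.4,0,0]
    - [-0.1,-0.42,0,0]
    - [-0.1,-0.42,0,0]
    - [-0.06,-0.42,0,0]
    - [-0.05,-0.43,0,0]
    - [-0.01,-0.43,0,0]
    - [-0.01,-0.43,0,0]

```text
t: 7.12
eef_pos: [0.4727, -0.1054, 0.0428]
orientation: [-2.785, -1.454, -0.0]
force: [2.4, -2.6, 0.3]
finger_gap: 0.25
```

Emit:
step_arm:
  moves:
    - [0.03,-0.43,0,0]
    - [0.03,-0.43,0,0]
    - [0.08,-0.43,0,0]
    - [0.08,-0.42,0,0]
    - [0.12,-0.42,0,0]
    - [0.12,-0.41,0,0]
    - [0.16,-0.4,0,0]
    - [0.16,-0.4,0,0]

```text
t: 7.78
eef_pos: [0.4499, -0.0798, 0.0428]
orientation: [-2.785, -1.454, 0.0]
force: [1.4, -1.4, -0.4]
finger_gap: 0.247
```

```bash
python3 -c "
from h import *
st();im=arm.camera('wrist');cv2.imwrite('pics/w4.png',im)
print(blob(im,'red'))
"
```

```text
t 7.78 tcp [ 0.4499 -0.0798  0.0428] F [ 1.4 -1.4 -0.4] gap 0.247 tool x [0.572 0.82  0.   ] y [ 0.82  -0.572 -0.   ] z [-0.  0. -1.] q [-0.88  0.3   1.07  2.13 -0.34  0.89 -0.22]
[(2146, [315, 286, 36, 76], [331.4, 325.5])]
```

View pics/w4.png

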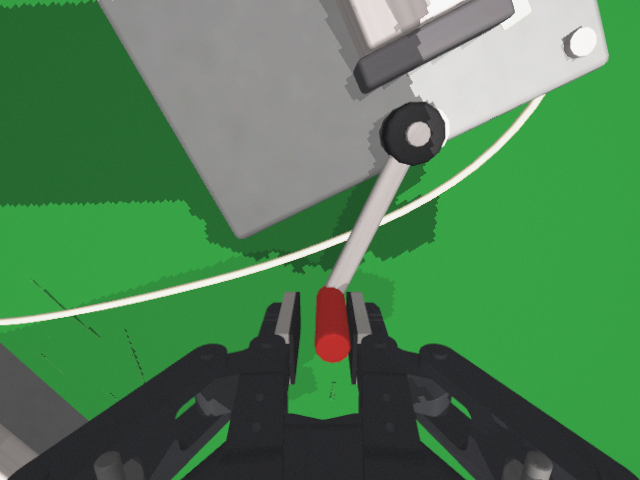

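Emit:
step_arm:
  moves:
    - [0.2,-0.38,0,0]
    - [0.2,-0.38,0,0]
    - [0.12,-0.18,0,0]
    - [0.12,-0.18,0,0]

```text
t: 8.17
eef_pos: [0.4445, -0.0683, 0.0428]
orientation: [-2.785, -1.454, -0.0]
force: [0.6, -2.3, -0.0]
finger_gap: 0.25
```

Emit:
step_arm:
  moves:
    - [0.12,-0.18,0,0]
    - [0.12,-0.18,0,0]
    - [0,0,0,0]

```text
t: 8.42
eef_pos: [0.4429, -0.0643, 0.0428]
orientation: [-2.785, -1.454, -0.0]
force: [0.6, -1.6, 0.3]
finger_gap: 0.252
```

Emit:
step_arm:
  moves:
    - [0.12,-0.16,0,0]
    - [0,0,0,0]

```text
t: 8.58
eef_pos: [0.443, -0.0638, 0.043]
orientation: [2.784, 1.451, 0.001]
force: [3.9, -8.0, -4.2]
finger_gap: 0.251
```

Emit:
step_arm:
  moves:
    - [0.08,-0.12,0,0]
    - [0,0,0,0]
    - [0,0,0,0]

```text
t: 8.83
eef_pos: [0.443, -0.0636, 0.0431]
orientation: [2.783, 1.449, 0.002]
force: [6.8, -12.6, -7.4]
finger_gap: 0.253
```

```bash
python3 -c "
from h import *
st();im=arm.camera('wrist');cv2.imwrite('pics/w5.png',im)
print(blob(im,'red')); b=blob(im,'red')[0][2]
p=atz('wrist',b,.056);print(p, atz('wrist',(488,131),.04)) 
"
```

```text
t 8.83 tcp [ 0.443  -0.0636  0.0431] F [  6.8 -12.6  -7.4] gap 0.253 tool x [ 0.573  0.819 -0.001] y [ 0.819 -0.573  0.004] z [ 0.003 -0.003 -1.   ] q [-0.95  0.27  1.1   2.16 -0.3   0.88 -0.28]
[(2132, [317, 287, 34, 76], [332.2, 326.7])]
[ 0.44526356 -0.06747673  0.056     ] [ 0.54341342 -0.03755004  0.04      ]
```

View pics/w5.png

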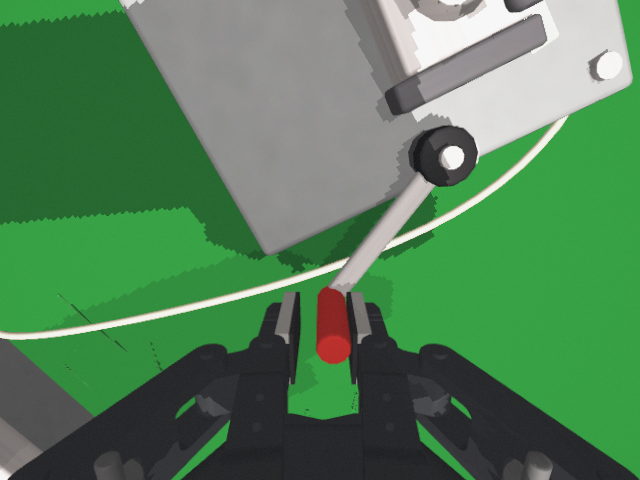

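Emit:
step_arm:
  moves:
    - [-0.15,0.25,0,0]
    - [-0.15,0.25,0,0]
    - [0,0,-0.5,0]
    - [0,0,-1.5,0]
    - [0,0,-2.5,0]
    - [0,0,-2.5,0]
    - [0,0,-2.5,0]
    - [0,0,-2.5,0]
    - [0,0,-2.5,0]
    - [0,0,-2.5,0]
    - [0,0,0,0]

```text
t: 9.8
eef_pos: [0.446, -0.0665, 0.2169]
orientation: [-2.785, -1.453, -0.01]
force: [0.8, 0.4, 0.5]
finger_gap: 0.248
```

```bash
python3 -c "
from h import *
st();print(togo([.520,-.005,.24]))
im=arm.camera('wrist');cv2.imwrite('pics/w6.png',im)
print(blob(im,'red'),blob(im,'blue')); print(atz('wrist',blob(im,'red')[0][2],.056))
"
```

```text
t 9.8 tcp [ 0.446  -0.0665  0.2169] F [0.8 0.4 0.5] gap 0.248 tool x [0.572 0.82  0.006] y [ 0.82  -0.572  0.002] z [ 0.005  0.003 -1.   ] q [-1.13 -0.24  1.07  1.96  0.22  1.3  -0.74]
[ 9.29  2.55 -2.25]
[(238, [315, 211, 15, 25], [322.0, 222.4])] []
[ 0.44515727 -0.06574458  0.056     ]
```

View pics/w6.png

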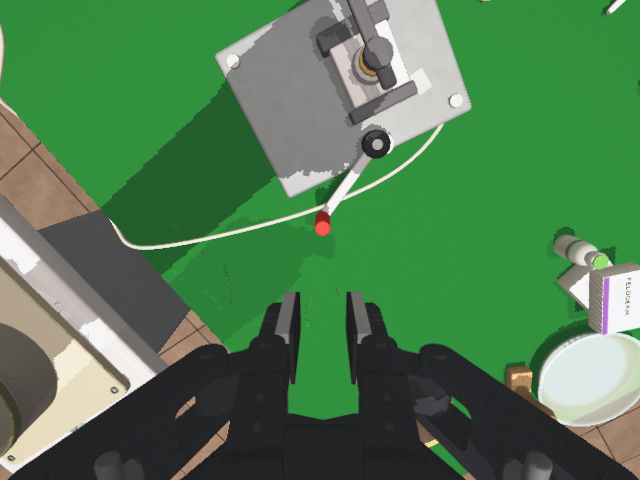

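The lever is shut: peg (322,222), arm leading up to the pivot at (377,144). Next I'll look at the knob from above.

Emit:
step_arm:
  moves:
    - [1.8,0.5,-0.4,0]
    - [3,0.8,-0.8,0]
    - [3,0.8,-0.8,0]
    - [1.5,0.4,-0.3,0]
    - [0,0,0,0]
    - [0,0,0,0]
  claw: -0.2

```text
t: 10.35
eef_pos: [0.5124, -0.0091, 0.2331]
orientation: [2.785, 1.451, -0.008]
force: [-1.2, -0.5, 0.6]
finger_gap: 0.6
```

```bash
python3 -c "
from h import *
st()
im=arm.camera('wrist');cv2.imwrite('pics/w7.png',im)
print(blob(im,'red'),blob(im,'blue')); b=blob(im,'blue')[0];print(atz('wrist',b[2],.125))
"
```

```text
t 10.35 tcp [ 0.5124 -0.0091  0.2331] F [-1.2 -0.5  0.6] gap 0.6 tool x [ 0.573  0.82  -0.005] y [ 0.82  -0.573 -0.001] z [-0.004 -0.004 -1.   ] q [-1.21  0.14  1.25  1.79 -0.14  1.31 -0.53]
[(317, [295, 282, 14, 29], [301.9, 296.6])] [(796, [302, 92, 31, 34], [317.4, 108.0]), (131, [616, 162, 18, 22], [625.0, 174.6]), (13, [634, 179, 5, 5], [635.7, 181.4])]
[0.56244764 0.06894419 0.125     ]
```

View pics/w7.png

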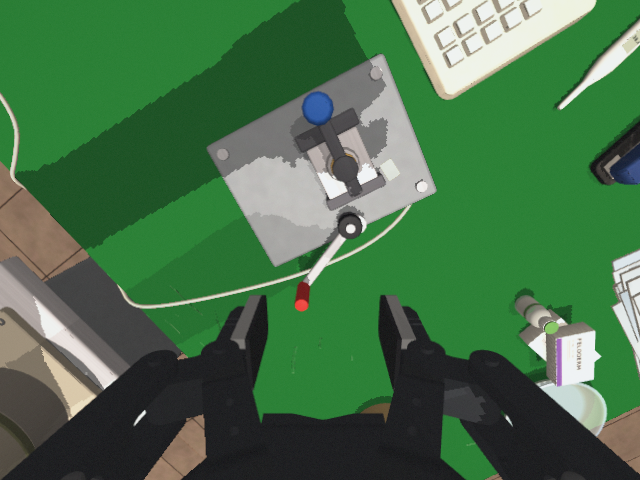

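```bash
python3 -c "
from h import *
k=atz('wrist',(317.8,107.5),.130);print('knob',k)
for z in (.086,.09): 
  h=atz('wrist',(344,167),z);d=(k-h)[:2];print('hub',h,np.linalg.norm(d),np.degrees(np.arctan2(d[1],d[0])))
c=[atz('wrist',p,.014)[:2] for p in [(207,149),(384,54),(436,191),(276,265)]]
print(np.round(c,4))
for i,j in((0,1),(3,2),(0,3),(1,2)):
  d=c[j]-c[i];print(np.linalg.norm(d),np.degrees(np.arctan2(d[1],d[0])))
print(togo([*k[:2],.15]))
"
```

```text
knob [0.56275169 0.06876273 0.13      ]
hub [0.55479412 0.0210038  0.086     ] 0.04841733697564313 80.54031292658885
hub [0.55483303 0.02147079 0.09      ] 0.04795031500546842 80.4944667504264
[[ 0.4494  0.1083]
 [ 0.644   0.0783]
 [ 0.6203 -0.0641]
 [ 0.4296 -0.0339]]
0.19695046764102525 -8.748663790450443
0.19303080287941543 -8.991344082671432
0.1435983635612864 -97.90188692712746
0.14441148326238856 -99.46253206741444
[ 9.38 -0.33  8.29]
```

Emit:
step_arm:
  moves:
    - [2,-0.1,0,0]
    - [3.4,-0.1,2,0]
    - [3.4,-0.1,2,0]
    - [0.6,0,2.5,0]
    - [0,0,2.2,0]
    - [0,0,2.2,0]
    - [0,0,1.8,0]
    - [0,0,1,0]
    - [0,0,0,0]

```text
t: 11.15
eef_pos: [0.5622, 0.0692, 0.0958]
orientation: [-2.784, -1.449, 0.006]
force: [-0.2, 0.4, -0.3]
finger_gap: 0.605
```

```bash
python3 -c "
from h import *
st()
print(togo([.5624,.0705,.096]))
im=arm.camera('wrist');cv2.imwrite('pics/w8.png',im)
"
```

```text
t 11.15 tcp [0.5622 0.0692 0.0958] F [-0.2  0.4 -0.3] gap 0.605 tool x [ 0.574  0.819 -0.002] y [ 0.819 -0.574 -0.004] z [-0.005  0.001 -1.   ] q [-1.    0.5   1.02  1.81 -0.47  1.1  -0.43]
[ 0.11 -0.06 -0.02]
```

View pics/w8.png

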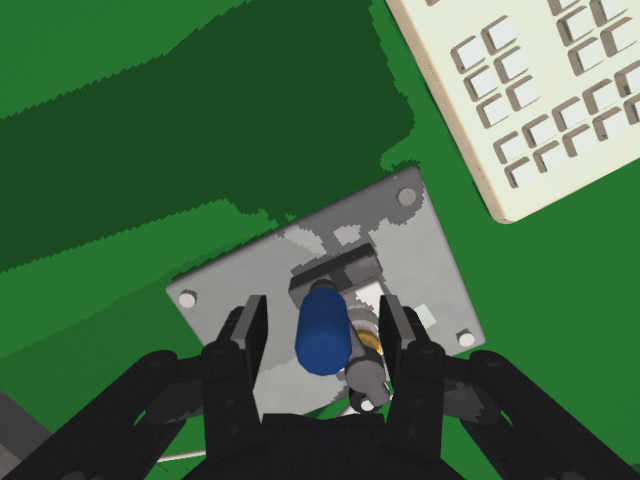

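The knob sits between the pads, with its top at (322,352). Closing gently.

Emit:
step_arm:
  moves:
    - [0,0,0,0]
    - [0,0,0,0]
    - [0,0,0,0]
    - [0,0,0,0]
    - [0,0,0,0]
    - [0,0,0,0]
  claw: 1
  newtons: 25

```text
t: 11.7
eef_pos: [0.5646, 0.0703, 0.0982]
orientation: [-2.784, -1.452, -0.0]
force: [-1.1, 1.7, 7.3]
finger_gap: 0.245
```

```bash
cat >> h.py <<'E'
C=np.array([.5546,.0211]); A0=np.radians(81)
def ang(p): d=np.array(p)[:2]-C; return A0-np.arctan2(d[1],d[0])
def crank():
    o=arm.get_obs();M=R.from_rotvec(o['orientation']).as_matrix()
    p=o['eef_pos']+M[:,2]*-.019; d=p[:2]-C; th=np.arctan2(d[1],d[0]); r=np.array([np.cos(th),np.sin(th)]);tn=np.array([np.sin(th),-np.cos(th)])
    F=o['force']; print('t %.2f theta %.3f r %.2fmm tcpz %.4f | on tool: fwd %.1f rad %.1f z %.1f gap %.3f q7 %.2f'%(o['t'],(A0-th)%(2*np.pi),1e3*np.linalg.norm(d),o['eef_pos'][2],F[:2]@tn,F[:2]@r,F[2],o['finger_gap'],o['qpos'][6]))
    return o,M
def plan(a0,a1,n,r=.05):
    """tool-axis shifts for arc a0->a1 (theta) in n rows"""
    o=arm.get_obs();M=R.from_rotvec(o['orientation']).as_matrix()
    out=[]
    P=lambda a:np.r_[C+r*np.array([np.cos(A0-a),np.sin(A0-a)]),-.006*a/(2*np.pi)]
    aa=np.linspace(a0,a1,n+1)
    Y=np.degrees(np.arctan2(M[1,0],M[0,0]));M=np.array([[M[0,0],M[0,1],0],[M[1,0],M[1,1],0],[0,0,-1]])
    for i in range(n): out.append((M.T@(P(aa[i+1])-P(aa[i]))*100).round(2).tolist()+[0])
    for i in range(0,n,12): print(out[i:i+12])
E
python3 -c "
from h import *
st();crank()"
```

```text
t 11.7 tcp [0.5646 0.0703 0.0982] F [-1.1  1.7  7.3] gap 0.245 tool x [0.572 0.82  0.001] y [ 0.82  -0.572 -0.001] z [-0.     0.001 -1.   ] q [-1.01  0.5   1.02  1.81 -0.47  1.1  -0.43]
t 11.70 theta 0.043 r 50.16mm tcpz 0.0982 | on tool: fwd -1.5 rad 1.5 z 7.3 gap 0.245 q7 -0.43
```

```bash
python3 -c "
from h import *
plan(.04,1.96,24)"
```

```text
[[0.15, 0.37, 0.01, 0], [0.12, 0.38, 0.01, 0], [0.08, 0.39, 0.01, 0], [0.05, 0.4, 0.01, 0], [0.02, 0.4, 0.01, 0], [-0.01, 0.4, 0.01, 0], [-0.04, 0.4, 0.01, 0], [-0.07, 0.39, 0.01, 0], [-0.11, 0.39, 0.01, 0], [-0.14, 0.38, 0.01, 0], [-0.17, 0.36, 0.01, 0], [-0.19, 0.35, 0.01, 0]]
[[-0.22, 0.33, 0.01, 0], [-0.25, 0.31, 0.01, 0], [-0.27, 0.29, 0.01, 0], [-0.29, 0.27, 0.01, 0], [-0.32, 0.25, 0.01, 0], [-0.33, 0.22, 0.01, 0], [-0.35, 0.19, 0.01, 0], [-0.36, 0.16, 0.01, 0], [-0.38, 0.13, 0.01, 0], [-0.39, 0.1, 0.01, 0], [-0.39, 0.07, 0.01, 0], [-0.4, 0.04, 0.01, 0]]
```

Emit:
step_arm:
  moves:
    - [0,0,-0.1,0]
    - [0,0,-0.1,0]
    - [0,0,0,0]

```text
t: 11.95
eef_pos: [0.5634, 0.0701, 0.0987]
orientation: [-2.784, -1.452, 0.004]
force: [-0.5, 0.3, -4.8]
finger_gap: 0.243
```

```bash
python3 -c "
from h import *
crank()"
```

```text
t 11.95 theta 0.022 r 49.77mm tcpz 0.0987 | on tool: fwd -0.5 rad 0.2 z -4.8 gap 0.243 q7 -0.43
```

Emit:
step_arm:
  moves:
    - [0.15,0.37,0.05,0]
    - [0.12,0.38,0.03,0]
    - [0.08,0.39,0.01,0]
    - [0.05,0.4,0.01,0]
    - [0.02,0.4,0.01,0]
    - [-0.01,0.4,0.01,0]

```text
t: 12.45
eef_pos: [0.5863, 0.0602, 0.0981]
orientation: [-2.784, -1.452, 0.001]
force: [-0.1, 3.1, 2.3]
finger_gap: 0.249
```

```bash
python3 -c "
from h import *
crank()"
```

```text
t 12.45 theta 0.524 r 50.34mm tcpz 0.0981 | on tool: fwd -2.1 rad 2.3 z 2.3 gap 0.249 q7 -0.40
```

Emit:
step_arm:
  moves:
    - [-0.04,0.4,0.01,0]
    - [-0.07,0.39,0.01,0]
    - [-0.11,0.39,0.01,0]
    - [-0.14,0.38,0.01,0]
    - [-0.17,0.36,0.01,0]
    - [-0.19,0.35,0.01,0]
    - [-0.22,0.33,0.01,0]
    - [-0.25,0.31,0.01,0]
    - [-0.27,0.29,0.01,0]
    - [-0.29,0.27,0.01,0]
    - [-0.32,0.25,0.01,0]
    - [-0.33,0.22,0.01,0]

```text
t: 13.45
eef_pos: [0.6052, 0.0171, 0.0972]
orientation: [2.786, 1.452, 0.001]
force: [3.3, 3.3, 2.5]
finger_gap: 0.25
```

```bash
python3 -c "
from h import *
crank()
plan(1.48,3.08,32)"
```

```text
t 13.45 theta 1.493 r 50.79mm tcpz 0.0972 | on tool: fwd -3.6 rad 3.0 z 2.5 gap 0.250 q7 -0.32
[[-0.22, 0.12, 0.0, 0], [-0.22, 0.11, 0.0, 0], [-0.23, 0.1, 0.0, 0], [-0.23, 0.09, 0.0, 0], [-0.24, 0.08, 0.0, 0], [-0.24, 0.07, 0.0, 0], [-0.24, 0.05, 0.0, 0], [-0.25, 0.04, 0.0, 0], [-0.25, 0.03, 0.0, 0], [-0.25, 0.02, 0.0, 0], [-0.25, 0.0, 0.0, 0], [-0.25, -0.01, 0.0, 0]]
[[-0.25, -0.02, 0.0, 0], [-0.25, -0.03, 0.0, 0], [-0.25, -0.05, 0.0, 0], [-0.24, -0.06, 0.0, 0], [-0.24, -0.07, 0.0, 0], [-0.24, -0.08, 0.0, 0], [-0.23, -0.09, 0.0, 0], [-0.23, -0.1, 0.0, 0], [-0.22, -0.12, 0.0, 0], [-0.22, -0.13, 0.0, 0], [-0.21, -0.14, 0.0, 0], [-0.2, -0.15, 0.0, 0]]
[[-0.19, -0.16, 0.0, 0], [-0.19, -0.17, 0.0, 0], [-0.18, -0.18, 0.0, 0], [-0.17, -0.18, 0.0, 0], [-0.16, -0.19, 0.0, 0], [-0.15, -0.2, 0.0, 0], [-0.14, -0.21, 0.0, 0], [-0.13, -0.21, 0.0, 0]]
```

Emit:
step_arm:
  moves:
    - [-0.22,0.12,0.01,0]
    - [-0.22,0.11,0,0]
    - [-0.23,0.1,0.01,0]
    - [-0.23,0.09,0,0]
    - [-0.24,0.08,0.01,0]
    - [-0.24,0.07,0,0]
    - [-0.24,0.05,0.01,0]
    - [-0.25,0.04,0,0]
    - [-0.25,0.03,0.01,0]
    - [-0.25,0.02,0,0]
    - [-0.25,0.0,0.01,0]

```text
t: 14.37
eef_pos: [0.5955, -0.0089, 0.0966]
orientation: [2.786, 1.451, -0.0]
force: [5.6, -0.4, 4.2]
finger_gap: 0.248
```

```bash
python3 -c "
from h import *
crank()"
```

```text
t 14.37 theta 2.046 r 50.77mm tcpz 0.0966 | on tool: fwd -3.0 rad 4.7 z 4.2 gap 0.248 q7 -0.28
```

Emit:
step_arm:
  moves:
    - [-0.25,-0.01,0.01,0]
    - [-0.25,-0.02,0,0]

```text
t: 14.53
eef_pos: [0.5923, -0.0129, 0.0965]
orientation: [2.786, 1.451, -0.001]
force: [5.7, -0.1, 5.1]
finger_gap: 0.248
```

```bash
python3 -c "
from h import *
crank()"
```

```text
t 14.53 theta 2.148 r 50.77mm tcpz 0.0965 | on tool: fwd -3.8 rad 4.3 z 5.1 gap 0.248 q7 -0.27
```

Emit:
step_arm:
  moves:
    - [-0.25,0.03,0,0]
    - [-0.25,0.03,0,0]

```text
t: 14.7
eef_pos: [0.5891, -0.0167, 0.0961]
orientation: [-2.785, -1.451, 0.002]
force: [0.9, 2.5, 5.9]
finger_gap: 0.246
```

```bash
python3 -c "
from h import *
crank()"
```

```text
t 14.70 theta 2.243 r 51.21mm tcpz 0.0961 | on tool: fwd -2.4 rad -1.3 z 5.9 gap 0.246 q7 -0.27
```

Emit:
step_arm:
  moves:
    - [-0.24,-0.06,0,0]

```text
t: 14.78
eef_pos: [0.5873, -0.0182, 0.0961]
orientation: [-2.785, -1.451, 0.002]
force: [3.2, 1.6, 6.6]
finger_gap: 0.246
```

```bash
python3 -c "
from h import *
crank()"
```

```text
t 14.78 theta 2.290 r 51.13mm tcpz 0.0961 | on tool: fwd -3.5 rad 0.8 z 6.6 gap 0.246 q7 -0.26
```

Emit:
step_arm:
  moves:
    - [-0.24,-0.07,0,0]

```text
t: 14.87
eef_pos: [0.5853, -0.0197, 0.0961]
orientation: [-2.784, -1.451, 0.002]
force: [3.2, 2.0, 6.2]
finger_gap: 0.246
```

```bash
python3 -c "
from h import *
crank()"
```

```text
t 14.87 theta 2.338 r 51.08mm tcpz 0.0961 | on tool: fwd -3.7 rad 0.3 z 6.2 gap 0.246 q7 -0.26
```

Emit:
step_arm:
  moves:
    - [-0.24,-0.08,-0.05,0]

```text
t: 14.95
eef_pos: [0.583, -0.0211, 0.0963]
orientation: [-2.784, -1.451, 0.003]
force: [3.1, 1.4, 0.4]
finger_gap: 0.242
```

Emit:
step_arm:
  moves:
    - [-0.23,-0.09,0,0]

```text
t: 15.03
eef_pos: [0.5808, -0.0225, 0.0961]
orientation: [-2.784, -1.451, 0.004]
force: [3.1, 0.6, 2.6]
finger_gap: 0.244
```

Emit:
step_arm:
  moves:
    - [-0.23,-0.1,0,0]

```text
t: 15.12
eef_pos: [0.5787, -0.0237, 0.0961]
orientation: [-2.784, -1.451, 0.003]
force: [4.0, 1.1, 1.0]
finger_gap: 0.248
```

```bash
python3 -c "
from h import *
crank()"
```

```text
t 15.12 theta 2.490 r 50.92mm tcpz 0.0961 | on tool: fwd -4.0 rad 1.0 z 1.0 gap 0.248 q7 -0.26
```

Emit:
step_arm:
  moves:
    - [-0.22,-0.11,0,0]

```text
t: 15.2
eef_pos: [0.5768, -0.0246, 0.0962]
orientation: [-2.784, -1.452, 0.002]
force: [5.1, 2.9, -0.5]
finger_gap: 0.248
```

```bash
python3 -c "
from h import *
crank()"
```

```text
t 15.20 theta 2.531 r 50.87mm tcpz 0.0962 | on tool: fwd -5.8 rad -0.3 z -0.5 gap 0.248 q7 -0.26
```

Emit:
step_arm:
  moves:
    - [0,0,0,0]

```text
t: 15.28
eef_pos: [0.5768, -0.0246, 0.0962]
orientation: [-2.784, -1.451, 0.002]
force: [4.6, 2.1, -1.3]
finger_gap: 0.246
```

```bash
python3 -c "
from h import *
crank()"
```

```text
t 15.28 theta 2.531 r 50.80mm tcpz 0.0962 | on tool: fwd -5.1 rad 0.1 z -1.3 gap 0.246 q7 -0.26
```

Emit:
step_arm:
  moves:
    - [-0.2,-0.11,0,0]
    - [0,0,0,0]

```text
t: 15.45
eef_pos: [0.5752, -0.0252, 0.0962]
orientation: [-2.784, -1.452, 0.001]
force: [7.2, 3.8, -2.0]
finger_gap: 0.243
```

```bash
python3 -c "
from h import *
crank()
plan(2.53,1.01,19)"
```

```text
t 15.45 theta 2.566 r 50.73mm tcpz 0.0962 | on tool: fwd -8.1 rad -0.6 z -2.0 gap 0.243 q7 -0.26
[[0.36, 0.18, -0.01, 0], [0.37, 0.15, -0.01, 0], [0.38, 0.12, -0.01, 0], [0.39, 0.09, -0.01, 0], [0.4, 0.06, -0.01, 0], [0.4, 0.03, -0.01, 0], [0.4, -0.01, -0.01, 0], [0.4, -0.04, -0.01, 0], [0.39, -0.07, -0.01, 0], [0.39, -0.1, -0.01, 0], [0.38, -0.13, -0.01, 0], [0.37, -0.16, -0.01, 0]]
[[0.35, -0.19, -0.01, 0], [0.34, -0.22, -0.01, 0], [0.32, -0.24, -0.01, 0], [0.3, -0.27, -0.01, 0], [0.27, -0.29, -0.01, 0], [0.25, -0.31, -0.01, 0], [0.23, -0.33, -0.01, 0]]
```

It has bound at a reading of about 2.47, with 8 N at the knob rising at the spring's rate. I'll back off a quarter turn.

Emit:
step_arm:
  moves:
    - [0.2,0.11,0,0]
    - [0.36,0.18,0,0]
    - [0.36,0.18,-0.01,0]
    - [0.37,0.15,-0.01,0]
    - [0.38,0.12,-0.01,0]
    - [0.39,0.09,-0.01,0]
    - [0.4,0.06,0,0]
    - [0.4,0.03,-0.01,0]
    - [0.4,-0.01,-0.01,0]
    - [0.4,-0.04,-0.01,0]
    - [0.39,-0.07,0,0]
    - [0.39,-0.1,-0.01,0]

```text
t: 16.45
eef_pos: [0.6047, 0.0065, 0.0964]
orientation: [-2.783, -1.45, 0.008]
force: [-8.7, -0.9, 2.6]
finger_gap: 0.246
```

```bash
python3 -c "
from h import *
crank()
plan(1.72,.84,11)"
```

```text
t 16.45 theta 1.696 r 52.27mm tcpz 0.0964 | on tool: fwd 3.3 rad -8.1 z 2.6 gap 0.246 q7 -0.30
[[0.38, -0.13, -0.01, 0], [0.36, -0.16, -0.01, 0], [0.35, -0.19, -0.01, 0], [0.33, -0.22, -0.01, 0], [0.31, -0.25, -0.01, 0], [0.29, -0.27, -0.01, 0], [0.27, -0.29, -0.01, 0], [0.25, -0.31, -0.01, 0], [0.22, -0.33, -0.01, 0], [0.19, -0.35, -0.01, 0], [0.17, -0.36, -0.01, 0]]
```

```bash
sed -i 's/C=np.array(\[.5546,.0211\])/C=np.array([.5556,.02075])/' h.py
cat >> h.py <<'E'
def plan2(a1,n,k=3500.,r=.05,zref=None):
    o,M=crank(); p=o['eef_pos'].copy()+M[:,2]*-.019; F=o['force']
    cmd=p-np.r_[F[:2]/k,0]; d=cmd[:2]-C
    a0=(A0-np.arctan2(d[1],d[0]))%(2*np.pi); 
    if a0>6: a0-=2*np.pi
    r0=np.linalg.norm(d); print('cmd theta %.3f r %.1f'%(a0,r0*1e3))
    M=np.array([[M[0,0],M[0,1],0],[M[1,0],M[1,1],0],[0,0,-1.]]); 
    P=lambda a,r:np.r_[C+r*np.array([np.cos(A0-a),np.sin(A0-a)]),-.006*a/(2*np.pi)]
    aa=np.linspace(a0,a1,n+1); rr=np.interp(np.arange(n+1),[0,min(3,n)],[r0,r])
    acc=P(a0,r0);out=[]
    for i in range(n):
        s=(M.T@(P(aa[i+1],rr[i+1])-acc)*100).round(2); acc=acc+M@s/100; out.append(s.tolist()+[0])
    for i in range(0,n,12): print(out[i:i+12])
E
python3 -c "
from h import *
plan2(.84,12)"
```

```text
t 16.45 theta 1.695 r 51.21mm tcpz 0.0964 | on tool: fwd 3.3 rad -8.1 z 2.6 gap 0.246 q7 -0.30
cmd theta 1.677 r 53.5
[[0.3, -0.25, -0.01, 0], [0.27, -0.26, -0.0, 0], [0.25, -0.28, -0.01, 0], [0.29, -0.19, -0.01, 0], [0.28, -0.22, -0.0, 0], [0.25, -0.23, -0.01, 0], [0.25, -0.25, -0.01, 0], [0.22, -0.27, -0.0, 0], [0.21, -0.28, -0.01, 0], [0.18, -0.29, -0.01, 0], [0.17, -0.31, -0.0, 0], [0.14, -0.32, -0.01, 0]]
```

Emit:
step_arm:
  moves:
    - [0.3,-0.25,-0.01,0]
    - [0.27,-0.26,0,0]
    - [0.25,-0.28,-0.01,0]
    - [0.29,-0.19,-0.01,0]
    - [0.28,-0.22,0,0]
    - [0.25,-0.23,-0.01,0]
    - [0.25,-0.25,-0.01,0]
    - [0.22,-0.27,0,0]
    - [0.21,-0.28,-0.01,0]
    - [0.18,-0.29,-0.01,0]
    - [0.17,-0.31,0,0]
    - [0.14,-0.32,-0.01,0]

```text
t: 17.45
eef_pos: [0.5967, 0.0486, 0.0981]
orientation: [-2.784, -1.452, 0.001]
force: [4.9, -0.6, -4.5]
finger_gap: 0.248
```

```bash
python3 -c "
from h import *
plan2(2.4,24)"
```

```text
t 17.45 theta 0.819 r 49.62mm tcpz 0.0981 | on tool: fwd 3.3 rad 3.7 z -4.5 gap 0.248 q7 -0.37
cmd theta 0.800 r 48.6
[[-0.08, 0.32, 0.01, 0], [-0.1, 0.32, 0.0, 0], [-0.12, 0.31, 0.01, 0], [-0.18, 0.28, 0.01, 0], [-0.2, 0.26, 0.0, 0], [-0.22, 0.25, 0.01, 0], [-0.24, 0.24, 0.0, 0], [-0.25, 0.22, 0.01, 0], [-0.26, 0.21, 0.01, 0], [-0.28, 0.18, 0.0, 0], [-0.28, 0.17, 0.01, 0], [-0.3, 0.14, 0.01, 0]]
[[-0.31, 0.13, 0.0, 0], [-0.32, 0.11, 0.01, 0], [-0.32, 0.08, 0.01, 0], [-0.33, 0.06, 0.0, 0], [-0.33, 0.04, 0.01, 0], [-0.33, 0.02, 0.0, 0], [-0.33, -0.0, 0.01, 0], [-0.34, -0.03, 0.01, 0], [-0.33, -0.04, 0.0, 0], [-0.32, -0.07, 0.01, 0], [-0.32, -0.09, 0.01, 0], [-0.32, -0.12, 0.0, 0]]
```

Emit:
step_arm:
  moves:
    - [-0.08,0.32,0.05,0]
    - [-0.1,0.32,0.03,0]
    - [-0.12,0.31,0.01,0]
    - [-0.18,0.28,0.01,0]
    - [-0.2,0.26,0,0]
    - [-0.22,0.25,0.01,0]
    - [-0.24,0.24,0,0]
    - [-0.25,0.22,0.01,0]
    - [-0.26,0.21,0.01,0]
    - [-0.28,0.18,0,0]
    - [-0.28,0.17,0.01,0]
    - [-0.3,0.14,0.01,0]

```text
t: 18.45
eef_pos: [0.6054, 0.0105, 0.0966]
orientation: [-2.783, -1.45, 0.004]
force: [-3.8, 3.6, 6.8]
finger_gap: 0.242
```

```bash
python3 -c "
from h import *
plan2(2.34,12)"
```

```text
t 18.45 theta 1.617 r 50.90mm tcpz 0.0966 | on tool: fwd -2.7 rad -4.4 z 6.8 gap 0.242 q7 -0.31
cmd theta 1.632 r 52.2
[[-0.31, 0.04, 0.01, 0], [-0.31, 0.02, 0.0, 0], [-0.31, 0.0, 0.01, 0], [-0.29, 0.06, 0.0, 0], [-0.29, 0.04, 0.01, 0], [-0.29, 0.02, 0.0, 0], [-0.3, -0.0, 0.01, 0], [-0.29, -0.02, 0.01, 0], [-0.29, -0.03, 0.0, 0], [-0.3, -0.05, 0.01, 0], [-0.28, -0.07, 0.0, 0], [-0.29, -0.08, 0.01, 0]]
```

Emit:
step_arm:
  moves:
    - [-0.31,0.05,-0.03,0]
    - [-0.31,0.03,0,0]
    - [-0.31,0.02,0,0]
    - [-0.29,0.06,0,0]
    - [-0.29,0.04,0.01,0]
    - [-0.29,0.02,0,0]
    - [-0.3,0,0.01,0]
    - [-0.29,-0.02,0.01,0]
    - [-0.29,-0.03,0,0]
    - [-0.3,-0.05,0.01,0]
    - [-0.28,-0.07,0,0]
    - [-0.29,-0.08,0.01,0]

```text
t: 19.45
eef_pos: [0.5853, -0.0191, 0.0964]
orientation: [-2.785, -1.451, 0.002]
force: [4.8, -1.4, 1.2]
finger_gap: 0.246
```

```bash
python3 -c "
from h import *
plan2(3.0,12,k=6000)"
```

```text
t 19.45 theta 2.344 r 49.66mm tcpz 0.0964 | on tool: fwd -3.0 rad 4.0 z 1.2 gap 0.246 q7 -0.26
cmd theta 2.354 r 49.0
[[-0.26, -0.06, 0.01, 0], [-0.26, -0.08, 0.0, 0], [-0.25, -0.09, 0.01, 0], [-0.24, -0.13, 0.0, 0], [-0.22, -0.15, 0.01, 0], [-0.22, -0.15, 0.0, 0], [-0.21, -0.17, 0.01, 0], [-0.2, -0.18, 0.0, 0], [-0.19, -0.19, 0.01, 0], [-0.18, -0.21, 0.0, 0], [-0.17, -0.21, 0.01, 0], [-0.16, -0.21, 0.0, 0]]
```

Emit:
step_arm:
  moves:
    - [-0.26,-0.06,0.01,0]
    - [-0.26,-0.08,0,0]
    - [-0.25,-0.09,0.01,0]
    - [-0.24,-0.13,0,0]

```text
t: 19.78
eef_pos: [0.5763, -0.0246, 0.0961]
orientation: [-2.784, -1.452, 0.003]
force: [3.6, -1.2, 1.1]
finger_gap: 0.239
```

```bash
python3 -c "
from h import *
crank()"
```

```text
t 19.78 theta 2.556 r 49.87mm tcpz 0.0961 | on tool: fwd -2.8 rad 2.6 z 1.1 gap 0.239 q7 -0.26
```

Emit:
step_arm:
  moves:
    - [-0.22,-0.15,0.01,0]
    - [-0.22,-0.15,0,0]

```text
t: 19.95
eef_pos: [0.5713, -0.0266, 0.096]
orientation: [-2.784, -1.452, 0.003]
force: [3.6, -0.7, 0.2]
finger_gap: 0.249
```

```bash
python3 -c "
from h import *
plan2(3.56,14,k=6000)"
```

```text
t 19.95 theta 2.664 r 49.92mm tcpz 0.0960 | on tool: fwd -3.2 rad 1.8 z 0.2 gap 0.249 q7 -0.26
cmd theta 2.675 r 49.6
[[-0.25, -0.19, 0.01, 0], [-0.24, -0.2, 0.0, 0], [-0.23, -0.22, 0.01, 0], [-0.2, -0.24, 0.0, 0], [-0.19, -0.26, 0.01, 0], [-0.17, -0.27, 0.01, 0], [-0.15, -0.27, 0.0, 0], [-0.14, -0.29, 0.01, 0], [-0.12, -0.29, 0.0, 0], [-0.1, -0.3, 0.01, 0], [-0.08, -0.31, 0.01, 0], [-0.06, -0.31, 0.0, 0]]
[[-0.04, -0.31, 0.01, 0], [-0.02, -0.32, 0.0, 0]]
```

Emit:
step_arm:
  moves:
    - [-0.25,-0.19,0.01,0]
    - [-0.24,-0.2,0,0]
    - [-0.23,-0.22,0.01,0]
    - [-0.2,-0.24,0,0]
    - [-0.19,-0.26,0.01,0]

```text
t: 20.37
eef_pos: [0.5557, -0.0293, 0.0957]
orientation: [-2.784, -1.452, 0.003]
force: [2.8, 0.1, 0.6]
finger_gap: 0.247
```

```bash
python3 -c "
from h import *
crank()"
```

```text
t 20.37 theta 2.982 r 50.01mm tcpz 0.0957 | on tool: fwd -2.8 rad -0.1 z 0.6 gap 0.247 q7 -0.26
```

Emit:
step_arm:
  moves:
    - [-0.17,-0.27,0.01,0]
    - [-0.15,-0.27,0,0]
    - [-0.14,-0.29,0.01,0]
    - [-0.12,-0.29,0,0]
    - [-0.1,-0.3,0.01,0]
    - [-0.08,-0.31,0.01,0]
    - [-0.06,-0.31,0,0]
    - [-0.04,-0.31,0.01,0]
    - [-0.02,-0.32,0,0]

```text
t: 21.12
eef_pos: [0.5288, -0.0213, 0.0952]
orientation: [-2.785, -1.451, 0.003]
force: [2.0, -2.2, -0.9]
finger_gap: 0.246
```

```bash
python3 -c "
from h import *
plan2(4.35,16,k=6000)"
```

```text
t 21.12 theta 3.552 r 49.82mm tcpz 0.0952 | on tool: fwd -2.8 rad 0.8 z -0.9 gap 0.246 q7 -0.30
cmd theta 3.561 r 49.7
[[-0.01, -0.25, 0.0, 0], [-0.0, -0.24, 0.01, 0], [0.01, -0.25, 0.0, 0], [0.03, -0.24, 0.01, 0], [0.05, -0.24, 0.0, 0], [0.06, -0.24, 0.01, 0], [0.07, -0.24, 0.0, 0], [0.08, -0.23, 0.01, 0], [0.09, -0.23, 0.0, 0], [0.11, -0.22, 0.01, 0], [0.11, -0.22, 0.0, 0], [0.13, -0.21, 0.01, 0]]
[[0.13, -0.21, 0.0, 0], [0.15, -0.2, 0.01, 0], [0.15, -0.19, 0.0, 0], [0.17, -0.18, 0.01, 0]]
```

Emit:
step_arm:
  moves:
    - [-0.01,-0.25,0,0]
    - [0,-0.24,0.01,0]
    - [0.01,-0.25,0,0]

```text
t: 21.37
eef_pos: [0.5229, -0.0169, 0.0951]
orientation: [-2.785, -1.451, 0.003]
force: [3.1, -1.4, -3.3]
finger_gap: 0.246
```

Emit:
step_arm:
  moves:
    - [0.03,-0.24,0.01,0]

```text
t: 21.45
eef_pos: [0.5211, -0.0152, 0.0951]
orientation: [-2.785, -1.452, 0.003]
force: [2.5, -1.1, -1.9]
finger_gap: 0.251
```

```bash
python3 -c "
from h import *
crank()"
```

```text
t 21.45 theta 3.748 r 49.82mm tcpz 0.0951 | on tool: fwd -2.6 rad -0.9 z -1.9 gap 0.251 q7 -0.32
```

Emit:
step_arm:
  moves:
    - [0.05,-0.24,0,0]

```text
t: 21.53
eef_pos: [0.5194, -0.0135, 0.0951]
orientation: [-2.785, -1.451, 0.003]
force: [2.9, -1.8, -2.2]
finger_gap: 0.242
```

```bash
python3 -c "
from h import *
crank()"
```

```text
t 21.53 theta 3.797 r 49.79mm tcpz 0.0951 | on tool: fwd -3.3 rad -0.8 z -2.2 gap 0.242 q7 -0.32
```

Emit:
step_arm:
  moves:
    - [0.06,-0.24,0.02,0]

```text
t: 21.62
eef_pos: [0.5178, -0.0117, 0.0949]
orientation: [-2.785, -1.451, 0.003]
force: [1.8, -3.0, -0.8]
finger_gap: 0.247
```

```bash
python3 -c "
from h import *
crank()"
```

```text
t 21.62 theta 3.845 r 49.80mm tcpz 0.0949 | on tool: fwd -3.4 rad 0.6 z -0.8 gap 0.247 q7 -0.33
```

Emit:
step_arm:
  moves:
    - [0.07,-0.24,0.01,0]

```text
t: 21.7
eef_pos: [0.5164, -0.0099, 0.0949]
orientation: [-2.785, -1.451, 0.003]
force: [2.3, -3.4, -0.9]
finger_gap: 0.242
```

```bash
python3 -c "
from h import *
crank()"
```

```text
t 21.70 theta 3.891 r 49.75mm tcpz 0.0949 | on tool: fwd -4.1 rad 0.3 z -0.9 gap 0.242 q7 -0.33
```

Emit:
step_arm:
  moves:
    - [0.08,-0.23,0.01,0]

```text
t: 21.78
eef_pos: [0.5152, -0.0082, 0.0949]
orientation: [-2.786, -1.452, 0.002]
force: [2.9, -4.7, -1.2]
finger_gap: 0.247
```

```bash
python3 -c "
from h import *
crank()"
```

```text
t 21.78 theta 3.933 r 49.72mm tcpz 0.0949 | on tool: fwd -5.5 rad 0.4 z -1.2 gap 0.247 q7 -0.34
```

Emit:
step_arm:
  moves:
    - [0.08,-0.2,0,0]
    - [0,0,0,0]

```text
t: 21.95
eef_pos: [0.5142, -0.0067, 0.095]
orientation: [2.786, 1.451, -0.002]
force: [4.2, -6.9, -2.4]
finger_gap: 0.248
```

```bash
python3 -c "
from h import *
plan2(2.26,24,k=6000)"
```

```text
t 21.95 theta 3.970 r 49.70mm tcpz 0.0950 | on tool: fwd -8.0 rad 0.3 z -2.4 gap 0.248 q7 -0.34
cmd theta 3.997 r 49.7
[[-0.14, 0.33, -0.01, 0], [-0.11, 0.34, -0.0, 0], [-0.09, 0.35, -0.01, 0], [-0.06, 0.36, -0.01, 0], [-0.03, 0.36, -0.0, 0], [0.0, 0.36, -0.01, 0], [0.03, 0.36, -0.01, 0], [0.05, 0.36, -0.01, 0], [0.07, 0.36, -0.0, 0], [0.11, 0.34, -0.01, 0], [0.12, 0.34, -0.01, 0], [0.15, 0.33, -0.0, 0]]
[[0.18, 0.32, -0.01, 0], [0.19, 0.3, -0.01, 0], [0.22, 0.29, -0.0, 0], [0.24, 0.27, -0.01, 0], [0.26, 0.26, -0.01, 0], [0.27, 0.23, -0.0, 0], [0.3, 0.22, -0.01, 0], [0.3, 0.19, -0.01, 0], [0.32, 0.17, -0.01, 0], [0.33, 0.15, -0.0, 0], [0.34, 0.12, -0.01, 0], [0.35, 0.09, -0.01, 0]]
```

It has bound again, at a reading of about 3.85, so I'll back off a quarter turn.

Emit:
step_arm:
  moves:
    - [-0.14,0.33,0,0]
    - [-0.11,0.34,0,0]
    - [-0.09,0.35,0,0]
    - [-0.06,0.36,-0.01,0]
    - [-0.03,0.36,0,0]
    - [0,0.36,-0.01,0]
    - [0.03,0.36,-0.01,0]
    - [0.05,0.36,-0.01,0]
    - [0.07,0.36,0,0]
    - [0.11,0.34,-0.01,0]
    - [0.12,0.34,-0.01,0]
    - [0.15,0.33,0,0]

```text
t: 22.95
eef_pos: [0.549, -0.029, 0.0952]
orientation: [-2.784, -1.451, 0.003]
force: [-2.8, 2.6, 4.9]
finger_gap: 0.243
```

```bash
python3 -c "
from h import *
plan2(2.24,12,k=6000)"
```

```text
t 22.95 theta 3.115 r 50.21mm tcpz 0.0952 | on tool: fwd 3.1 rad -2.2 z 4.9 gap 0.243 q7 -0.26
cmd theta 3.105 r 50.6
[[0.2, 0.3, -0.01, 0], [0.22, 0.29, -0.0, 0], [0.24, 0.27, -0.01, 0], [0.24, 0.27, -0.01, 0], [0.26, 0.25, -0.0, 0], [0.28, 0.23, -0.01, 0], [0.3, 0.2, -0.01, 0], [0.31, 0.19, -0.01, 0], [0.32, 0.16, -0.0, 0], [0.33, 0.14, -0.01, 0], [0.34, 0.11, -0.01, 0], [0.35, 0.09, -0.0, 0]]
```

Emit:
step_arm:
  moves:
    - [0.2,0.3,-0.03,0]
    - [0.22,0.29,-0.02,0]
    - [0.24,0.27,-0.01,0]
    - [0.24,0.27,-0.01,0]
    - [0.26,0.25,0,0]
    - [0.28,0.23,-0.01,0]
    - [0.3,0.2,-0.01,0]
    - [0.31,0.19,-0.01,0]
    - [0.32,0.16,0,0]
    - [0.33,0.14,-0.01,0]
    - [0.34,0.11,-0.01,0]
    - [0.35,0.09,0,0]

```text
t: 23.95
eef_pos: [0.5892, -0.0158, 0.0965]
orientation: [-2.785, -1.452, 0.002]
force: [-0.6, -5.3, -0.0]
finger_gap: 0.249
```

```bash
python3 -c "
from h import *
plan2(3.7,22,k=6000)"
```

```text
t 23.95 theta 2.241 r 49.70mm tcpz 0.0965 | on tool: fwd 4.0 rad 3.5 z -0.0 gap 0.249 q7 -0.27
cmd theta 2.228 r 49.1
[[-0.33, -0.05, 0.01, 0], [-0.32, -0.07, 0.0, 0], [-0.32, -0.09, 0.01, 0], [-0.31, -0.15, 0.01, 0], [-0.29, -0.16, 0.0, 0], [-0.28, -0.18, 0.01, 0], [-0.27, -0.2, 0.0, 0], [-0.25, -0.22, 0.01, 0], [-0.24, -0.23, 0.01, 0], [-0.23, -0.25, 0.0, 0], [-0.2, -0.26, 0.01, 0], [-0.19, -0.28, 0.01, 0]]
[[-0.17, -0.29, 0.0, 0], [-0.15, -0.3, 0.01, 0], [-0.13, -0.31, 0.01, 0], [-0.11, -0.31, 0.0, 0], [-0.08, -0.33, 0.01, 0], [-0.07, -0.32, 0.01, 0], [-0.04, -0.34, 0.0, 0], [-0.02, -0.33, 0.01, 0], [-0.0, -0.33, 0.0, 0], [0.02, -0.34, 0.01, 0]]
```

Emit:
step_arm:
  moves:
    - [-0.33,-0.05,0.01,0]
    - [-0.32,-0.07,0,0]
    - [-0.32,-0.09,0.01,0]
    - [-0.31,-0.15,0.01,0]
    - [-0.29,-0.16,0,0]
    - [-0.28,-0.18,0.01,0]

```text
t: 24.45
eef_pos: [0.5721, -0.0265, 0.0961]
orientation: [-2.784, -1.452, 0.002]
force: [2.7, 1.4, -2.4]
finger_gap: 0.249
```

```bash
python3 -c "
from h import *
crank()"
```

```text
t 24.45 theta 2.649 r 50.04mm tcpz 0.0961 | on tool: fwd -3.0 rad -0.4 z -2.4 gap 0.249 q7 -0.25
```

Emit:
step_arm:
  moves:
    - [-0.27,-0.2,0,0]
    - [-0.25,-0.22,0.01,0]
    - [-0.24,-0.23,0.01,0]
    - [-0.23,-0.25,0,0]
    - [-0.2,-0.26,0.01,0]
    - [-0.19,-0.28,0.01,0]

```text
t: 24.95
eef_pos: [0.5524, -0.0295, 0.0956]
orientation: [-2.784, -1.452, 0.002]
force: [3.6, 4.4, -3.0]
finger_gap: 0.245
```

```bash
python3 -c "
from h import *
plan2(3.75,11,k=6000)"
```

```text
t 24.95 theta 3.048 r 50.37mm tcpz 0.0956 | on tool: fwd -3.3 rad -4.6 z -3.0 gap 0.245 q7 -0.26
cmd theta 3.059 r 51.2
[[-0.12, -0.3, 0.01, 0], [-0.1, -0.3, 0.0, 0], [-0.08, -0.31, 0.01, 0], [-0.1, -0.3, 0.0, 0], [-0.08, -0.3, 0.01, 0], [-0.06, -0.31, 0.01, 0], [-0.04, -0.31, 0.0, 0], [-0.02, -0.32, 0.01, 0], [0.0, -0.31, 0.0, 0], [0.02, -0.31, 0.01, 0], [0.04, -0.32, 0.01, 0]]
```

Emit:
step_arm:
  moves:
    - [-0.12,-0.3,0.02,0]
    - [-0.1,-0.3,0.01,0]
    - [-0.08,-0.31,0.01,0]
    - [-0.1,-0.3,0,0]
    - [-0.08,-0.3,0.01,0]
    - [-0.06,-0.31,0.01,0]
    - [-0.04,-0.31,0,0]
    - [-0.02,-0.32,0.01,0]
    - [0,-0.31,0,0]
    - [0.02,-0.31,0.01,0]

```text
t: 25.78
eef_pos: [0.5238, -0.0174, 0.095]
orientation: [-2.785, -1.451, 0.003]
force: [1.1, -3.9, 3.3]
finger_gap: 0.247
```

```bash
python3 -c "
from h import *
plan2(4.34,12,k=6000)"
```

```text
t 25.78 theta 3.679 r 49.67mm tcpz 0.0950 | on tool: fwd -3.3 rad 2.3 z 3.3 gap 0.247 q7 -0.31
cmd theta 3.690 r 49.3
[[0.01, -0.27, 0.01, 0], [0.02, -0.27, 0.0, 0], [0.04, -0.27, 0.01, 0], [0.08, -0.25, 0.0, 0], [0.09, -0.26, 0.01, 0], [0.1, -0.25, 0.0, 0], [0.12, -0.24, 0.01, 0], [0.13, -0.24, 0.0, 0], [0.14, -0.23, 0.01, 0], [0.16, -0.22, 0.0, 0], [0.16, -0.22, 0.01, 0], [0.18, -0.2, 0.0, 0]]
```

Emit:
step_arm:
  moves:
    - [0.01,-0.27,0.01,0]
    - [0.02,-0.27,0,0]

```text
t: 25.95
eef_pos: [0.5196, -0.0137, 0.0949]
orientation: [-2.785, -1.451, 0.003]
force: [0.4, -2.2, 1.7]
finger_gap: 0.248
```

Emit:
step_arm:
  moves:
    - [0.04,-0.27,0.01,0]
    - [0.08,-0.25,0,0]

```text
t: 26.12
eef_pos: [0.5161, -0.0096, 0.0948]
orientation: [-2.784, -1.452, 0.002]
force: [1.1, -3.7, 3.3]
finger_gap: 0.241
```

```bash
python3 -c "
from h import *
crank()"
```

```text
t 26.12 theta 3.900 r 49.76mm tcpz 0.0948 | on tool: fwd -3.5 rad 1.4 z 3.3 gap 0.241 q7 -0.33
```

Emit:
step_arm:
  moves:
    - [0.09,-0.26,0.01,0]

```text
t: 26.2
eef_pos: [0.5145, -0.0074, 0.0947]
orientation: [-2.785, -1.452, 0.003]
force: [0.4, -2.8, 4.4]
finger_gap: 0.242
```

```bash
python3 -c "
from h import *
crank()"
```

```text
t 26.20 theta 3.955 r 49.81mm tcpz 0.0947 | on tool: fwd -2.5 rad 1.3 z 4.4 gap 0.242 q7 -0.34
```

Emit:
step_arm:
  moves:
    - [0.1,-0.25,0,0]

```text
t: 26.28
eef_pos: [0.513, -0.0051, 0.0946]
orientation: [-2.784, -1.452, 0.003]
force: [-0.0, -3.3, 3.7]
finger_gap: 0.246
```

Emit:
step_arm:
  moves:
    - [0.12,-0.24,0,0]

```text
t: 26.37
eef_pos: [0.5117, -0.0027, 0.0946]
orientation: [-2.784, -1.452, 0.003]
force: [0.3, -4.0, 4.1]
finger_gap: 0.239
```

```bash
python3 -c "
from h import *
crank()"
```

```text
t 26.37 theta 4.064 r 49.76mm tcpz 0.0946 | on tool: fwd -3.7 rad 1.6 z 4.1 gap 0.239 q7 -0.35
```

Emit:
step_arm:
  moves:
    - [0.13,-0.24,0,0]

```text
t: 26.45
eef_pos: [0.5104, -0.0003, 0.0946]
orientation: [-2.784, -1.452, 0.003]
force: [-0.2, -3.4, 0.9]
finger_gap: 0.244
```

```bash
python3 -c "
from h import *
crank()"
```

```text
t 26.45 theta 4.119 r 49.78mm tcpz 0.0946 | on tool: fwd -3.0 rad 1.6 z 0.9 gap 0.244 q7 -0.36
```

Emit:
step_arm:
  moves:
    - [0.14,-0.23,0,0]

```text
t: 26.53
eef_pos: [0.5093, 0.0023, 0.0945]
orientation: [-2.784, -1.451, 0.003]
force: [0.9, -3.1, 2.2]
finger_gap: 0.242
```

```bash
python3 -c "
from h import *
crank()"
```

```text
t 26.53 theta 4.174 r 49.78mm tcpz 0.0945 | on tool: fwd -3.2 rad 0.4 z 2.2 gap 0.242 q7 -0.37
```

Past the second bind. I'll go on towards full depth, keeping watch.

Emit:
step_arm:
  moves:
    - [0.16,-0.22,0,0]
    - [0.16,-0.22,0.01,0]

```text
t: 26.7
eef_pos: [0.5076, 0.0074, 0.0944]
orientation: [-2.784, -1.451, 0.003]
force: [1.0, -2.4, 2.0]
finger_gap: 0.243
```

```bash
python3 -c "
from h import *
plan2(5.3,18,k=6000)"
```

```text
t 26.70 theta 4.284 r 49.81mm tcpz 0.0944 | on tool: fwd -2.6 rad -0.3 z 2.0 gap 0.243 q7 -0.38
cmd theta 4.293 r 49.9
[[0.18, -0.21, 0.01, 0], [0.2, -0.2, 0.0, 0], [0.2, -0.19, 0.01, 0], [0.22, -0.18, 0.0, 0], [0.23, -0.16, 0.01, 0], [0.23, -0.15, 0.0, 0], [0.25, -0.14, 0.01, 0], [0.25, -0.12, 0.0, 0], [0.26, -0.11, 0.01, 0], [0.26, -0.09, 0.0, 0], [0.27, -0.08, 0.01, 0], [0.27, -0.06, 0.0, 0]]
[[0.28, -0.05, 0.01, 0], [0.28, -0.03, 0.0, 0], [0.27, -0.02, 0.01, 0], [0.28, -0.0, 0.01, 0], [0.28, 0.01, 0.0, 0], [0.28, 0.03, 0.01, 0]]
```

Emit:
step_arm:
  moves:
    - [0.18,-0.21,0.01,0]
    - [0.2,-0.2,0,0]
    - [0.2,-0.19,0.01,0]
    - [0.22,-0.18,0,0]

```text
t: 27.03
eef_pos: [0.5058, 0.0185, 0.0943]
orientation: [-2.784, -1.452, 0.003]
force: [-1.1, -3.2, 0.4]
finger_gap: 0.246
```

```bash
python3 -c "
from h import *
crank()"
```

```text
t 27.03 theta 4.510 r 49.78mm tcpz 0.0943 | on tool: fwd -3.1 rad 1.2 z 0.4 gap 0.246 q7 -0.40
```

Emit:
step_arm:
  moves:
    - [0.23,-0.16,0.01,0]
    - [0.23,-0.15,0,0]
    - [0.25,-0.14,0.01,0]
    - [0.25,-0.12,0,0]

```text
t: 27.37
eef_pos: [0.5066, 0.0296, 0.094]
orientation: [-2.784, -1.451, 0.003]
force: [-2.2, -2.8, 1.7]
finger_gap: 0.245
```

```bash
python3 -c "
from h import *
crank()"
```

```text
t 27.37 theta 4.735 r 49.73mm tcpz 0.0940 | on tool: fwd -3.1 rad 1.7 z 1.7 gap 0.245 q7 -0.42
```

Emit:
step_arm:
  moves:
    - [0.26,-0.11,0.01,0]
    - [0.26,-0.09,0,0]
    - [0.27,-0.08,0.01,0]
    - [0.27,-0.06,0,0]

```text
t: 27.7
eef_pos: [0.51, 0.0404, 0.0939]
orientation: [-2.784, -1.452, 0.003]
force: [-4.1, -1.2, 1.0]
finger_gap: 0.247
```

```bash
python3 -c "
from h import *
plan2(5.7,15,k=6000)"
```

```text
t 27.70 theta 4.963 r 49.66mm tcpz 0.0939 | on tool: fwd -2.7 rad 3.3 z 1.0 gap 0.247 q7 -0.44
cmd theta 4.972 r 49.1
[[0.23, -0.07, 0.0, 0], [0.24, -0.06, 0.01, 0], [0.24, -0.04, 0.0, 0], [0.24, -0.01, 0.01, 0], [0.24, 0.01, 0.0, 0], [0.24, 0.01, 0.01, 0], [0.24, 0.03, 0.0, 0], [0.24, 0.04, 0.01, 0], [0.24, 0.06, 0.0, 0], [0.23, 0.06, 0.01, 0], [0.23, 0.08, 0.0, 0], [0.23, 0.08, 0.01, 0]]
[[0.22, 0.1, 0.0, 0], [0.22, 0.11, 0.0, 0], [0.21, 0.12, 0.01, 0]]
```

Emit:
step_arm:
  moves:
    - [0.23,-0.07,0,0]
    - [0.24,-0.06,0.01,0]
    - [0.24,-0.04,0,0]
    - [0.24,-0.01,0.01,0]

```text
t: 28.03
eef_pos: [0.5143, 0.0489, 0.0937]
orientation: [-2.785, -1.452, 0.002]
force: [-2.6, -2.5, -1.4]
finger_gap: 0.249
```

Emit:
step_arm:
  moves:
    - [0.24,0.01,0,0]
    - [0.24,0.01,0.01,0]
    - [0.24,0.03,0,0]

```text
t: 28.28
eef_pos: [0.5188, 0.0545, 0.0936]
orientation: [-2.785, -1.452, 0.003]
force: [-2.3, -2.1, -1.6]
finger_gap: 0.247
```

```bash
python3 -c "
from h import *
crank()"
```

```text
t 28.28 theta 5.298 r 49.94mm tcpz 0.0936 | on tool: fwd -3.1 rad 0.3 z -1.6 gap 0.247 q7 -0.45
```

Emit:
step_arm:
  moves:
    - [0.24,0.04,0.01,0]
    - [0.24,0.06,0,0]

```text
t: 28.45
eef_pos: [0.5223, 0.058, 0.0935]
orientation: [-2.784, -1.452, 0.003]
force: [-1.3, -1.7, -1.9]
finger_gap: 0.248
```

```bash
python3 -c "
from h import *
crank()"
```

```text
t 28.45 theta 5.397 r 49.88mm tcpz 0.0935 | on tool: fwd -2.1 rad -0.4 z -1.9 gap 0.248 q7 -0.45
```

Emit:
step_arm:
  moves:
    - [0.23,0.06,0.01,0]

```text
t: 28.53
eef_pos: [0.5241, 0.0596, 0.0934]
orientation: [-2.784, -1.452, 0.003]
force: [-2.8, 0.1, -0.6]
finger_gap: 0.246
```

```bash
python3 -c "
from h import *
crank()"
```

```text
t 28.53 theta 5.446 r 49.95mm tcpz 0.0934 | on tool: fwd -2.1 rad 1.8 z -0.6 gap 0.246 q7 -0.45
```

Emit:
step_arm:
  moves:
    - [0.23,0.08,0.01,0]

```text
t: 28.62
eef_pos: [0.5262, 0.0611, 0.0934]
orientation: [-2.784, -1.452, 0.002]
force: [-3.5, -0.8, 0.2]
finger_gap: 0.249
```

```bash
python3 -c "
from h import *
crank()"
```

```text
t 28.62 theta 5.496 r 49.92mm tcpz 0.0934 | on tool: fwd -3.3 rad 1.4 z 0.2 gap 0.249 q7 -0.45
```

Emit:
step_arm:
  moves:
    - [0.22,0.1,0,0]

```text
t: 28.7
eef_pos: [0.5282, 0.0625, 0.0934]
orientation: [-2.784, -1.452, 0.002]
force: [-2.7, 0.4, 0.6]
finger_gap: 0.246
```

```bash
python3 -c "
from h import *
crank()"
```

```text
t 28.70 theta 5.545 r 49.86mm tcpz 0.0934 | on tool: fwd -2.0 rad 1.8 z 0.6 gap 0.246 q7 -0.45
```

Emit:
step_arm:
  moves:
    - [0.21,0.11,0,0]

```text
t: 28.78
eef_pos: [0.53, 0.0636, 0.0933]
orientation: [-2.783, -1.452, 0.003]
force: [-7.0, -0.1, 1.9]
finger_gap: 0.24
```

```bash
python3 -c "
from h import *
crank()"
```

```text
t 28.78 theta 5.588 r 49.81mm tcpz 0.0933 | on tool: fwd -6.1 rad 3.5 z 1.9 gap 0.240 q7 -0.45
```

Emit:
step_arm:
  moves:
    - [0.16,0.09,0,0]
    - [0,0,0,0]

```text
t: 28.95
eef_pos: [0.5312, 0.0642, 0.0932]
orientation: [-2.783, -1.451, 0.005]
force: [-9.7, -0.2, 5.2]
finger_gap: 0.243
```

```bash
python3 -c "
from h import *
crank()"
```

```text
t 28.95 theta 5.616 r 49.80mm tcpz 0.0932 | on tool: fwd -8.5 rad 4.6 z 5.2 gap 0.243 q7 -0.45
```

Firm stop: measured turn 5.62 less 0.11 spring twist puts the tap at about 5.5. I'll unload the spring before letting go.

Emit:
step_arm:
  moves:
    - [-0.16,-0.09,0,0]
    - [-0.16,-0.09,-0.02,0]
    - [-0.14,-0.08,-0.02,0]
    - [0,0,0,0]

```text
t: 29.28
eef_pos: [0.527, 0.0615, 0.0935]
orientation: [-2.785, -1.451, 0.002]
force: [-0.6, -0.6, -5.6]
finger_gap: 0.247
```

```bash
python3 -c "
from h import *
crank()"
```

```text
t 29.28 theta 5.515 r 49.80mm tcpz 0.0935 | on tool: fwd -0.8 rad -0.1 z -5.6 gap 0.247 q7 -0.45
```

Emit:
step_arm:
  moves:
    - [0,0,0,0]
    - [0,0,0,0]
    - [0,0,0,0]
    - [0,0,0,0]
    - [0,0,-0.5,0]
    - [0,0,-1.5,0]
    - [0,0,-2.5,0]
    - [0,0,-2.5,0]
    - [0,0,-2.5,0]
    - [0,0,-2,0]
    - [0,0,-1,0]
    - [0,0,0,0]
  claw: 0

```text
t: 30.28
eef_pos: [0.5285, 0.0616, 0.2207]
orientation: [-2.784, -1.452, -0.003]
force: [0.1, -0.4, -0.4]
finger_gap: 0.497
```

```bash
python3 -c "
from h import *
st();print(togo([.478,-.008,.235]))"
```

```text
t 30.28 tcp [0.5285 0.0616 0.2207] F [ 0.1 -0.4 -0.4] gap 0.497 tool x [0.573 0.82  0.002] y [ 0.82  -0.573 -0.   ] z [ 0.001  0.002 -1.   ] q [-1.24  0.25  1.21  1.77 -0.24  1.29 -0.58]
[-8.59 -0.15 -1.45]
```

Emit:
step_arm:
  moves:
    - [-1.6,0,-0.4,0]
    - [-2.5,0,-0.5,0]
    - [-2.5,0,-0.5,0]
    - [-1.6,0,0,0]
    - [0,0,0,0]
    - [0,0,0,0]

```text
t: 30.78
eef_pos: [0.4806, -0.004, 0.232]
orientation: [-2.781, -1.45, 0.001]
force: [0.4, 1.8, -0.2]
finger_gap: 0.5
```

```bash
python3 -c "
from h import *
st()
im=arm.camera('wrist');cv2.imwrite('pics/w9.png',im)
print(blob(im,'red'),blob(im,'blue')); b=blob(im,'blue')[0]
k=atz('wrist',b[2],.1245);print(k,ang(k)%6.283,np.linalg.norm(k[:2]-C))
print('peg',atz('wrist',blob(im,'red')[0][2],.056))
for c in ['scene','side']:
  s=arm.camera(c);cv2.imwrite(f'pics/{c}9.png',s)
s=cv2.imread('pics/scene9.png');cv2.imwrite('pics/scene9z.png',cv2.resize(s[205:305,270:400],None,fx=6,fy=6,interpolation=cv2.INTER_CUBIC))
"
```

```text
t 30.78 tcp [ 0.4806 -0.004   0.232 ] F [ 0.4  1.8 -0.2] gap 0.5 tool x [0.572 0.82  0.002] y [ 0.82  -0.572 -0.005] z [-0.003  0.004 -1.   ] q [-1.36 -0.11  1.24  1.87  0.11  1.31 -0.76]
[(297, [325, 272, 13, 28], [330.5, 285.7])] [(723, [309, 116, 30, 32], [323.6, 131.7])]
[0.52602004 0.06078457 0.1245    ] 5.48958684638936 0.04977690679121613
peg [ 0.44616768 -0.06625845  0.056     ]
```

View pics/w9.png

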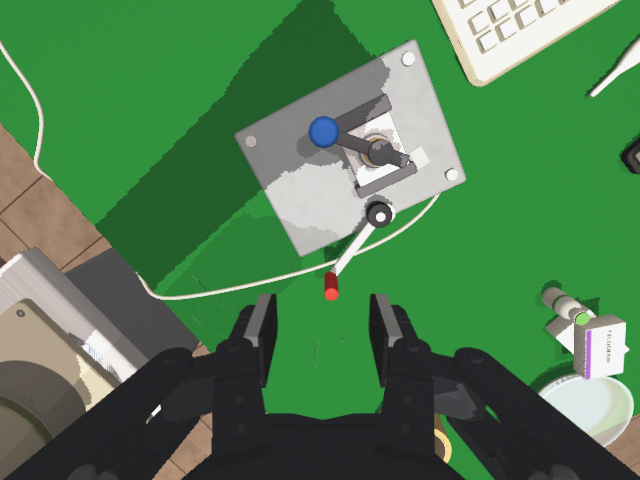

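View pics/scene9z.png

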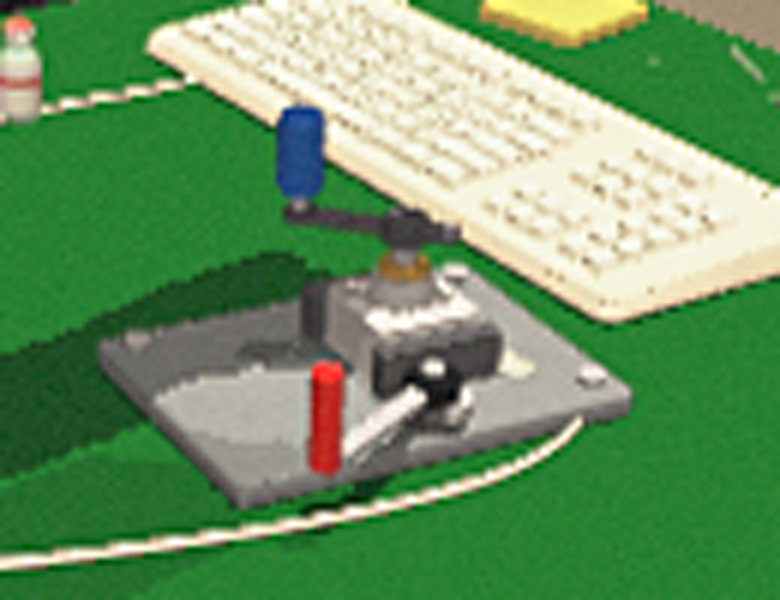

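View pics/scene9.png

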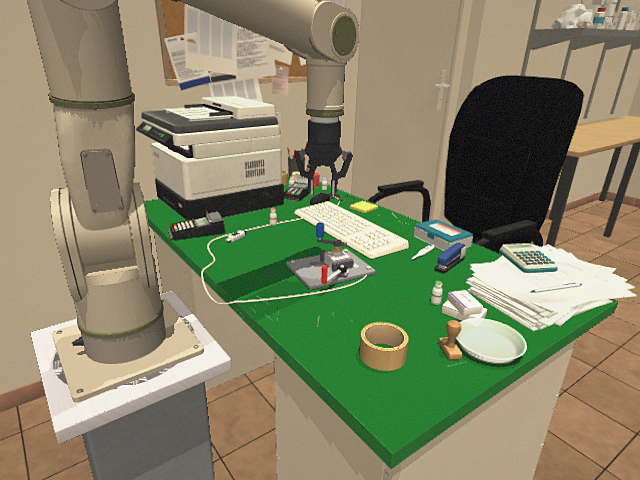

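The collar is down on the boss in the scene view at (404,268), and the knob angle measures 5.49. The peg is where I left it, the bystanders have not moved, and the arm is clear. Handing in.

```bash
python3 -c "
from h import *
print(arm.job_done())"
```

```text
the job is handed in; nothing more can be done
None
```

I swung the red lever shut and wound the tap down until its collar sat on the boss. The job was handed in at about 31 s of the 72 s allowed, with the gripper clear of everything.

- **Lever:** I pushed it until it stopped against about 14 N, then let go. The peg was still in the same spot in the last picture. By camera its angle came out about 2 degrees short of the predicted shut position, which is within the measuring error.
- **Tapping:** The tap bound at a reading of about 2.46 and again at about 3.85. Each time I stopped at about 8 N at the knob (about 0.1 rad of twist, limit 0.2) and backed off about 1.6 rad before going forward again.
- **Full depth:** It met the firm stop at a reading of about 5.5, and I took the load off the crank before releasing the knob. In the last pictures the knob angle measured 5.49 rad, and the brass collar was on the boss.
- **Other things on the desk:** By eye, the stamp, tape, vial and USB adapter look unmoved in the before and after scene pictures. I did not measure them again.

No check failed. My first estimate of the tap axis was about 1 mm off and gave up to 8 N of sideways force on the knob, so I corrected it while winding.

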